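Hang the sample pot by its bail

TASK

While the sample pot stays standing on the blue mat, raise its folded-down wire bail upright; then carry the pot by the bail to the hanging stand and hang it with the bail's wire in both V hooks, grip between the arms. The head of the stand is clamped at an unknown height and its hooks are lightly sprung: feel for the seat and let the weight down gently, neither dropping the pot nor pressing the hooks down hard, and leave it hanging straight, still and free. Do not tip the pot over and leave the other things on the table where they are.

Things in the scene. Friction and masses are not known exactly. Their poses are not given: they have to be found in the camera images.
- pot: Closed white sample pot, blue disc on its lid, 84 mm across, 82 mm tall, 0.25 to 0.55 kg; origin at the centre of its underside, z up. Stands loose on a 4 mm blue mat. A wire bail hangs folded down on its -x side. With the bail upright the cross wire's centre is 166 mm above this origin, 84 mm above the lid.
- bail_hinge (a point): On the pot's axis, 76 mm above its underside: middle of the bail's hinge line, which runs along the pot's y. The bail is a U of 5 mm steel wire: two straight 90 mm arms, centre lines at y = +-47 mm, and a straight cross wire. The hinge is stiff (0.035 N m) and stays at any angle; nothing stops it at upright (it goes some 38 deg past).
- bail_mid (a point): Middle of the bail's cross wire, in a blue roller grip 11 mm thick, 30 mm long, that spins freely on the wire; the wire runs along the pot's y, 90 mm from the hinge line. At the start the arms are between 15 deg below level and level; at least 38 mm are free between grip and pot. 29 mm of bare wire are free either side of the grip.
- stand: Fixed hanging stand. Origin on the mat, straight under the middle of its hooks' seat, z up; an 18 mm column stands 100 mm away on its +x side. A head clamped on it carries two parallel arms that reach over to x = 0 at y = +-32 mm (8 mm wide, 56 mm free between), each ending in an open V hook; come in from -x. The bail's wire lies in both Vs along the stand's y, grip between the arms.
- seat_low (a point): 195 mm above the stand's origin: the lowest place of the seated wire's centre (arms unloaded). The head is clamped 0 to 40 mm higher than this, not measured: feel for it. V faces at 45 deg, mouth 13 mm to either side, tips 10 mm above, arms down to 13 mm below the seated wire's centre; nothing stands higher. The arms give downward on a spring: 0.6 N to start, then 1.5 N per mm, hard stop after 5 mm.
- plunger_a: Loose steel plunger, 54 mm across its foot, 55 mm tall; origin under its centre. Bystander.
- plunger_b: Loose steel plunger, 54 mm across its foot, 55 mm tall; origin under its centre. Bystander.
- tube_a: Loose white tube with ribbed collar, 42 mm across, 93 mm tall; origin under its centre. Bystander.
- tube_b: Loose white tube with ribbed collar, 42 mm across, 93 mm tall; origin under its centre. Bystander.
- tube_c: Loose white tube with ribbed collar, 42 mm across, 93 mm tall; origin under its centre. Bystander.
- jar: Loose clear jar with blue cap, 64 mm across, 85 mm tall; origin under its centre. Bystander.
- spray: Loose white bottle, 60 mm across, 160 mm tall; origin under its centre. Bystander.
There are look-alikes about, which are no part of the job. Leave any yellow look-alike of the pot alone.

How it is judged:
By the outcome, as a careful person would: the job done as asked, in the order asked, and still so for the second after the job is handed in, with the robot touching nothing.
It also fails if it takes over 70 s, if anything falls off the work surface, if the arm or the gripper's body presses on something with over 40 N, if the wrist force passes 120 N, or if a joint passes its speed limit or range.

ROBOT

A 6-joint arm with a two-finger parallel gripper is mounted at the origin on the work surface. World frame = base frame: x ahead of the robot, y to its left, z up, the work surface at z = 0. Lengths are in mm, angles in rad, forces in N, time in s.
With the tool pointing down it reaches from about 300 to 775 mm from the base axis. Payload 14.6 kg.
Tool frame: the origin (TCP) lies at the very end of the fingers, on their centre line; the grasp point (between the pads) lies 19 mm behind it; z points along the fingers, y is the direction in which the jaws open and shut (so a half turn about z gives the same grasp; the last joint's range is limited). The gripper opens to 94 mm and grips with 3 to 60 N. Pads are 16 mm wide; open, the fingers measure 119 mm over their backs; the gripper's body (75 mm by 177 mm) begins 78 mm behind the grasp point.
Start: joints at [-1.383, 0.3, 1.521, -0, 1.321, -0.067], TCP at [138.622, -532.234, 205.446] pointing down, gripper open.
Joint ranges: [-3.03, 3.03], [-0.79, 2.21], [0.23, 2.52], [-1.04, 4.18], [0, 3.07], [-2.55, 2.55]. Speed limits (rad/s): [2.22, 2.22, 2.57, 3.14, 3.14, 3.14].

INTERFACE

Orientations are given as [roll, pitch, yaw] about the fixed x, y, z axes, in that order (R = Rz(yaw) Ry(pitch) Rx(roll)).
In Python, from cell import manip gives the robot as it stands.
- The arm moves only by the shell command python3 -m inch 'ROWS' [FORCE]. ROWS is a JSON object of lists of equal length, an entry for each row: "grip": the opening, from -1 (shut) to 1 (fully open), so that 0 is half open; "travel": the shift along the world's x, y, z in cm, a list of three; "turn": the turn, a rotation vector about the world's x, y, z in degrees, a list of three. A call has 1 to 10 rows; each row is the pose to reach, as a shift and turn from the pose measured when the call began; what a row does not reach only later rows make up. A row lasts 1/8 s, in which the tool goes at most 62.5 mm and 10.7 degrees, less where a joint would pass 70% of its speed; a pose out of reach is approached as far as the arm can. A call with a gripper value outside its range is refused whole. The fingers move at their own pace and stop on an object; FORCE is the grip in N (left out, the last holds). Time passes only in rows, so rows that repeat a pose let the fingers close. It gives the time, the measured TCP pose, the force and the opening at its end, in the units of the state.
- manip.read_state(): the state, without advancing time (a new reading comes with each control period).
- manip.camera(name): name is "side" or "top" or "wrist"; returns (picture, depth): 384x512x3 uint8, red, green, blue; 384x512 float32, mm along the optical axis (not along the pixel's ray), 0 where there is no reading.
- manip.calibration(name): a dict with "fx", "fy", "cx", "cy" (pixels), "world_from_camera" (4x4, takes a point from camera to world coordinates). Camera axes: x right, y up, looking along -z (the intrinsics and any distortion apply to the point x, -y, -z); pixel columns grow to the right and rows downward; lengths in mm; the calibration is good to about 2 mm. The wrist camera is an equidistant fisheye: a pixel r from the principal point sees the ray r / f radians off the axis. A picture is of the moment at which its call begins: read the wrist's pose just before it. calibration takes no time and is no camera call; for the wrist camera it gives the pose at the moment of the call.
- manip.sign_off(): hands the job in, once; it reports no verdict.
Trained networks look in the newest picture that a camera, given by its name, has taken for a name from the list of things; names that differ only in an ending like _2 or _b are one class to them, and where a whole thing is asked for, a point or a joint stands for the part that bears it (a point fixed in the world has none). Each returns a list of dicts, best first, with "p" (0 to 1); they miss things now and then, are a little off and sometimes report something else, mostly with a low value. They report only what shows in the picture. A call takes as long as a camera call. They do not tell look-alikes from the thing itself.
- manip.look_for(camera, label): "bbox" ([left, top, right, bottom] in pixels, round what is visible of it).
The state is a dict: "clock": time; "joints": joint angles; "qd": joint speeds; "effort": joint torques, N m; "eef_pos": TCP position; "eef_rot": TCP orientation; "wrist_force": force on the tool from outside, world axes, zero at the start; "moment": the same for the moment, N m; "finger_gap": finger opening in mm.
Only numpy, scipy, OpenCV 4.12 (cv2) and the standard library are available. Lean on these libraries where they do the work, as an engineer would, in place of code of your own. Each camera call takes 0.05 s, during which the arm holds its last target.

## Working session

There is one attempt and no reset: what is moved stays moved. The work goes in short steps, Python scripts to look and compute and a shell command to move; the robot and the scene stay as the last step left them, time stands still between calls to the robot, and variables do not carry over. Pictures are saved under pics/ and viewed, and the job is handed in when it is done.

```bash
ls; mkdir -p pics
cat > h.py <<'E'
import numpy as np, cv2
from cell import manip
def shot(n,f):
    c=manip.calibration(n); p,d=manip.camera(n)
    cv2.imwrite('pics/'+f+'.png',p[:,:,::-1]); np.savez('pics/'+f+'.npz',p=p,d=d,T=c['world_from_camera'],k=[c['fx'],c['fy'],c['cx'],c['cy']])
    return p,d,c
def pts(c,d):
    T=np.array(c['world_from_camera']);h,w=d.shape
    u,v=np.meshgrid(np.arange(w),np.arange(h))
    P=np.stack([(u-c['cx'])/c['fx']*d,-(v-c['cy'])/c['fy']*d,-d],-1)
    return P@T[:3,:3].T+T[:3,3]
def load(f):
    z=np.load('pics/'+f+'.npz');k=z['k'];c=dict(fx=k[0],fy=k[1],cx=k[2],cy=k[3],world_from_camera=z['T'])
    return z['p'],z['d'],c
E
python3 - <<'E'
from h import *
for n in ('side','top'):
    p,d,c=shot(n,n+'0'); print(n,{k:v for k,v in c.items() if k!='world_from_camera'},np.round(c['world_from_camera'],3).tolist())
    for l in ('pot','stand','bail_mid','jar','spray','plunger_a','tube_a'):
        print(l,manip.look_for(n,l))
s=manip.read_state();print(s)
E
```

```text
pics
side {'fx': 438.91451139175956, 'fy': 438.91451139175956, 'cx': 259.6751408577948, 'cy': 187.16552748599247} [[0.755, -0.351, 0.554, 1433.708], [0.655, 0.426, -0.624, -1029.191], [-0.017, 0.834, 0.551, 1077.485], [0.0, 0.0, 0.0, 1.0]]
pot [{'bbox': [117.3, 249.9, 148.6, 285.9], 'p': 0.93}, {'bbox': [204.0, 215.6, 241.8, 249.1], 'p': 0.76}, {'bbox': [139.5, 207.6, 166.6, 240.2], 'p': 0.73}]
stand [{'bbox': [291.4, 157.1, 339.1, 228.7], 'p': 0.75}]
bail_mid [{'bbox': [112.8, 248.1, 136.7, 263.3], 'p': 0.56}, {'bbox': [203.3, 225.6, 212.2, 234.5], 'p': 0.55}]
jar [{'bbox': [198.1, 269.6, 215.7, 302.1], 'p': 0.93}]
spray [{'bbox': [311.7, 134.2, 329.0, 167.2], 'p': 0.68}, {'bbox': [306.5, 222.9, 323.2, 242.8], 'p': 0.3}]
plunger_a [{'bbox': [305.7, 227.5, 322.3, 241.8], 'p': 0.76}, {'bbox': [288.8, 238.5, 303.5, 257.4], 'p': 0.62}]
tube_a [{'bbox': [320.7, 157.7, 329.2, 177.7], 'p': 0.58}, {'bbox': [176.2, 264.5, 184.8, 288.2], 'p': 0.52}, {'bbox': [336.7, 169.3, 351.9, 190.6], 'p': 0.43}]
top {'fx': 367.4260253865992, 'fy': 367.4260253865992, 'cx': 253.785131675556, 'cy': 194.35127
[... 907 characters left out ...]
71.2, 173.8, 391.0, 191.6], 'p': 0.65}]
{'clock': 0.8, 'joints': array([-1.38259564e+00,  2.99911345e-01,  1.52099138e+00, -2.31534808e-05,
        1.32070646e+00, -6.66251060e-02]), 'qd': array([ 0.00010086,  0.00077395,  0.00064594,  0.00095752, -0.00060401,
        0.00068056]), 'effort': array([-4.19212069e-03, -5.31638110e+01, -3.52906108e+01,  7.06836814e-02,
        2.12907710e-02, -1.87871287e-06]), 'eef_pos': array([ 138.61857568, -532.23636252,  205.443007  ]), 'eef_rot': array([-3.14157466e+00,  2.12826194e-05,  2.54831525e-01]), 'wrist_force': array([ 0.63391318, -0.31799411, -0.4591751 ]), 'moment': array([-0.03687808,  0.01135024,  0.00495773]), 'finger_gap': 94.27522084583005}
```

Run:
```python
from h import *
p=cv2.imread('pics/top0.png');cv2.imwrite('pics/top0b.png',cv2.resize(p[80:340,50:450],None,fx=2,fy=2,interpolation=cv2.INTER_CUBIC))
p=cv2.imread('pics/side0.png');cv2.imwrite('pics/side0b.png',cv2.resize(p[110:320,90:370],None,fx=2.8,fy=2.8,interpolation=cv2.INTER_CUBIC))
```

```text
(no output)
```

View pics/top0b.png

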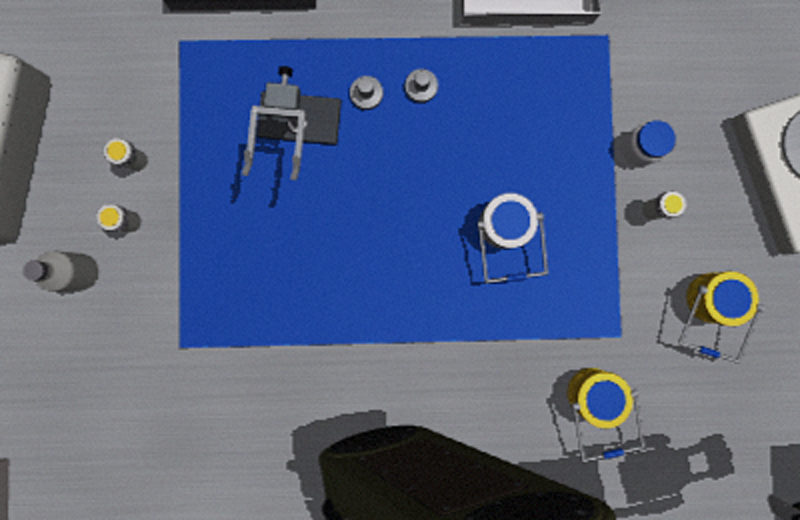

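View pics/side0b.png

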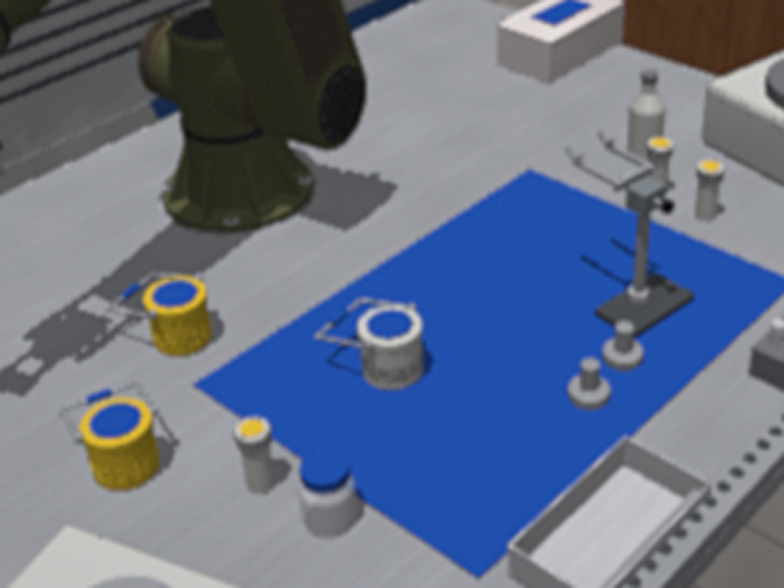

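Run:
```python
from h import *
for n in ('top','side'):
    p,d,c=load(n+'0'); P=pts(c,d)
    x,y,z=P[...,0],P[...,1],P[...,2]
    print(n,'mat z',np.median(z[(x>450)&(x<500)&(abs(y)<50)&(d>0)]))
    # pot
    m=(x>360)&(x<560)&(y>-260)&(y<-60)&(z>25)&(d>0)
    print(m.sum()); 
    m2=m&(z>78)
    q=P[m2]; 
    lab=m2.astype(np.uint8); k,L,S,C=cv2.connectedComponentsWithStats(lab)
    for i in range(1,k):
        if S[i,4]>3: print(S[i],P[L==i].mean(0).round(1),P[L==i].min(0).round(1),P[L==i].max(0).round(1))
    hi=(x>400)&(x<800)&(y>20)&(y<320)&(z>100)&(d>0)
    k,L,S,C=cv2.connectedComponentsWithStats(hi.astype(np.uint8))
    print('stand')
    for i in range(1,k):
        if S[i,4]>3: print(S[i],P[L==i].mean(0).round(1),P[L==i].min(0).round(1),P[L==i].max(0).round(1))
    v=P[hi]; np.save('pics/st_%s.npy'%n,v)
    if n=='top':
        for a in v[::6]: print(a.round(0).tolist(),end=' ')
        print('\nbail')
        for a in P[m&(x<425)]: print(a.round(0).tolist(),end=' ')
```

```text
top mat z 3.7971491912901456
791
[289 177  33  27 606] [ 516.8 -164.7   84.5] [ 476.9 -214.3   78.5] [ 557.1 -116.1   91.6]
stand
[171 113  32  57 594] [654.5 166.1 208.8] [566.6 130.  100.3] [727.  210.9 233.8]
[727.0, 164.0, 196.0] [723.0, 158.0, 198.0] [721.0, 158.0, 196.0] [719.0, 161.0, 194.0] [717.0, 164.0, 191.0] [714.0, 162.0, 191.0] [712.0, 156.0, 189.0] [707.0, 165.0, 186.0] [700.0, 174.0, 203.0] [700.0, 157.0, 203.0] [697.0, 176.0, 205.0] [696.0, 160.0, 206.0] [696.0, 143.0, 206.0] [694.0, 171.0, 204.0] [694.0, 154.0, 204.0] [691.0, 181.0, 205.0] [691.0, 165.0, 205.0] [692.0, 149.0, 202.0] [689.0, 182.0, 205.0] [687.0, 165.0, 208.0] [688.0, 149.0, 206.0] [686.0, 182.0, 204.0] [685.0, 165.0, 206.0] [686.0, 149.0, 202.0] [684.0, 182.0, 203.0] [683.0, 166.0, 203.0] [683.0, 149.0, 204.0] [681.0, 182.0, 202.0] [680.0, 165.0, 205.0] [680.0, 149.0, 203.0] [677.0, 181.0, 206.0] [678.0, 166.0, 203.0] [677.0, 149.0, 205.0] [674.0, 181.0, 206.0] [675.0, 166.0, 203.0] [674.0, 149.0, 204.0] [672.0, 181.0, 206.0] [673.0, 166.0, 201.0] [673.0, 150.0, 201.0] [667.0, 196.0, 214.0] [670.0, 
[... 873 characters left out ...]
611.0, 205.0, 213.0] [611.0, 136.0, 207.0] [606.0, 143.0, 215.0] [602.0, 202.0, 230.0] [606.0, 137.0, 204.0] [601.0, 141.0, 214.0] [595.0, 144.0, 234.0] [596.0, 203.0, 222.0] [594.0, 209.0, 219.0] [591.0, 139.0, 226.0] [589.0, 145.0, 221.0] [589.0, 204.0, 216.0] [585.0, 209.0, 222.0] [585.0, 138.0, 214.0] [582.0, 143.0, 218.0] [579.0, 203.0, 223.0] [576.0, 205.0, 227.0] [573.0, 205.0, 228.0] [569.0, 144.0, 232.0] 
bail
[424.0, -126.0, 57.0] [423.0, -129.0, 58.0] [423.0, -133.0, 58.0] side mat z 3.824933766173217
608
[218 219  23  17 297] [ 519.4 -172.6   84.6] [ 475.4 -222.4   78.2] [ 559.4 -118.9   91.7]
stand
[292 157  39  44 403] [663.4 157.1 192.1] [563.  125.3 100. ] [728.6 208.  232.1]
```

```bash
python3 -m inch '{"grip":[1,1,1,1,1,1,1,1,1,1],"travel":[[3,4,2],[7,9,4],[11,14,5],[15,19,5],[19,24,5],[23,29,5],[27,33,5],[28,36,5],[28,36,5],[28,36,5]],"turn":[[0,0,8],[0,0,17],[0,0,26],[0,0,36],[0,0,46],[0,0,56],[0,0,66],[0,0,75],[0,0,75],[0,0,75]]}'
python3 - <<'E'
from h import *
p,d,c=shot('wrist','w1'); print(c)
s=manip.read_state();print(s['clock'],s['eef_pos'],s['eef_rot'],s['joints'],s['wrist_force'])
print(manip.look_for('wrist','pot'),manip.look_for('wrist','bail_mid'))
cv2.imwrite('pics/w1b.png',cv2.resize(p[:,:,::-1],None,fx=1.5,fy=1.5))
p,d,c=shot('top','top1')
print(manip.look_for('top','pot'),manip.look_for('top','bail_mid'))
E
```

```text
clock: 2.05
eef_pos: [418.4, -172.7, 255.5]
eef_rot: [3.142, 0.0, 1.562]
wrist_force: [0.5, -0.4, -0.0]
finger_gap: 93.7
{'fx': 297.3186396354542, 'fy': 297.3186396354542, 'cx': 258.49201718919426, 'cy': 188.93244774344518, 'world_from_camera': array([[ 9.99961390e-01,  8.32477942e-03,  2.81355551e-03,
         4.18656562e+02],
       [-8.74977129e-03,  9.72856339e-01,  2.31244426e-01,
        -1.06178980e+02],
       [-8.12126473e-04, -2.31260116e-01,  9.72891617e-01,
         4.35200897e+02],
       [ 0.00000000e+00,  0.00000000e+00,  0.00000000e+00,
         1.00000000e+00]])}
2.1 [ 418.28839252 -172.98509202  255.51187598] [3.14153984e+00 1.76684370e-04 1.56127978e+00] [-4.73001992e-01  4.19227100e-02  1.70546944e+00 -1.36559328e-04
  1.39407428e+00 -4.63461451e-01] [-0.79093902 -0.78729027 -0.61109589]
[{'bbox': [198.6, 328.2, 256.8, 333.0], 'p': 0.69}, {'bbox': [262.4, 127.5, 369.6, 213.9], 'p': 0.58}] [{'bbox': [262.3, 132.1, 332.0, 213.9], 'p': 0.96}, {'bbox': [203.9, 330.8, 215.0, 331.5], 'p': 0.57}]
[{'bbox': [290.1, 178.3, 315.9, 219.8], 'p': 0.68}, {'bbox': [390.4, 213.9, 431.9, 264.3], 'p': 0.6}] [{'bbox': [385.6, 227.1, 431.3, 258.6], 'p': 0.61}, {'bbox': [294.6, 215.8, 312.0, 221.4], 'p': 0.46}, {'bbox': [286.8, 176.3, 316.4, 222.7], 'p': 0.25}]
```

View pics/w1b.png

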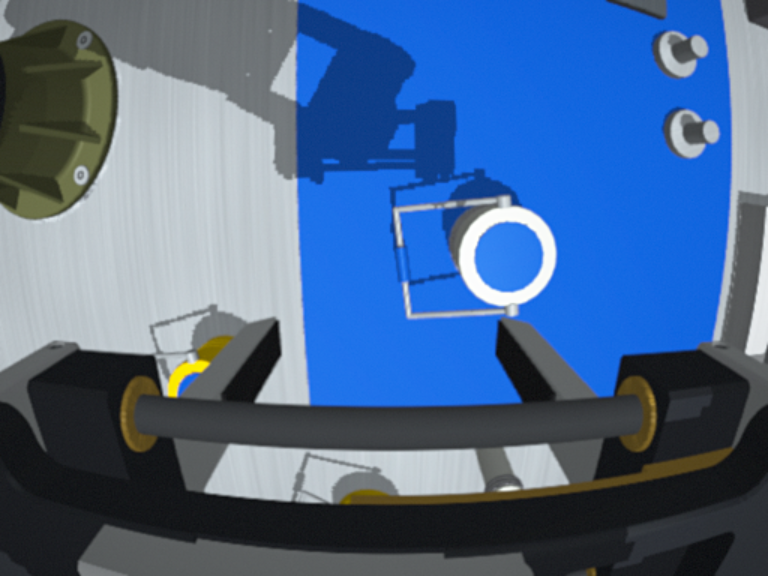

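```bash
cat >> h.py <<'E'
def wray(c,u,v):
    x=(u-c['cx'])/c['fx'];y=(v-c['cy'])/c['fy'];r=np.hypot(x,y)+1e-12
    v=np.array([np.sin(r)*x/r,-np.sin(r)*y/r,-np.cos(r)])
    T=np.array(c['world_from_camera']);return T[:3,3],T[:3,:3]@v
def wplane(c,u,v,z):
    o,r=wray(c,u,v);return o+r*(z-o[2])/r[2]
def wproj(c,P):
    T=np.array(c['world_from_camera']);q=T[:3,:3].T@(np.array(P)-T[:3,3]);a=np.arctan2(np.hypot(q[0],q[1]),-q[2]);h=np.hypot(q[0],q[1])+1e-12
    return np.array([c['cx']+c['fx']*a*q[0]/h,c['cy']-c['fy']*a*q[1]/h])
E
python3 - <<'E'
from h import *
p,d,c=load('w1')
a=p[120:225,250:385,::-1];cv2.imwrite('pics/w1c.png',cv2.resize(a,None,fx=5.5,fy=5.5,interpolation=cv2.INTER_CUBIC))
# white lid ring
hsv=cv2.cvtColor(p,cv2.COLOR_RGB2HSV);m=((hsv[...,1]<40)&(hsv[...,2]>200)).astype(np.uint8);m[:,:300]=0;m[230:]=0;m[:120]=0
k,L,S,C=cv2.connectedComponentsWithStats(m);print(S,C)
E
```

```text
[[     0      0    512    384 194119]
 [   482    120     16     85    200]
 [   501    120      1      1      1]
 [   500    122      2      2      2]
 [   499    125      3      2      5]
 [   508    127      2      2      2]
 [   306    131     64     79   1615]
 [   312    133     18      3     18]
 [   300    136      3      1      3]
 [   498    138     14     92    567]
 [   484    170      1      3      3]
 [   483    178      1      3      3]
 [   483    182      1      1      1]
 [   482    186      1      2      2]
 [   481    193      1      2      2]
 [   480    200      1      2      2]
 [   479    205      1      3      3]
 [   476    207      6     19     36]
 [   308    209      1      1      1]
 [   316    208     16      2     19]
 [   334    208      1      1      1]
 [   478    212      1      3      3]] [[253.75889017 191.70301722]
 [487.985      149.165     ]
 [501.         120.        ]
 [500.5        122.5       ]
 [500.2        125.6       ]
 [508.5        127.5       ]
 [336.76718266 169.82786378]
 [320.5        134.33333333]
 [301.         136.        ]
 [507.2292769  199.64726631]
 [484.         171.        ]
 [483.         179.        ]
 [483.         182.        ]
 [482.         186.5       ]
 [481.         193.5       ]
 [480.         200.5       ]
 [479.         206.        ]
 [478.77777778 217.5       ]
 [308.         209.        ]
 [322.94736842 208.31578947]
 [334.         208.        ]
 [478.         213.        ]]
```

View pics/w1c.png

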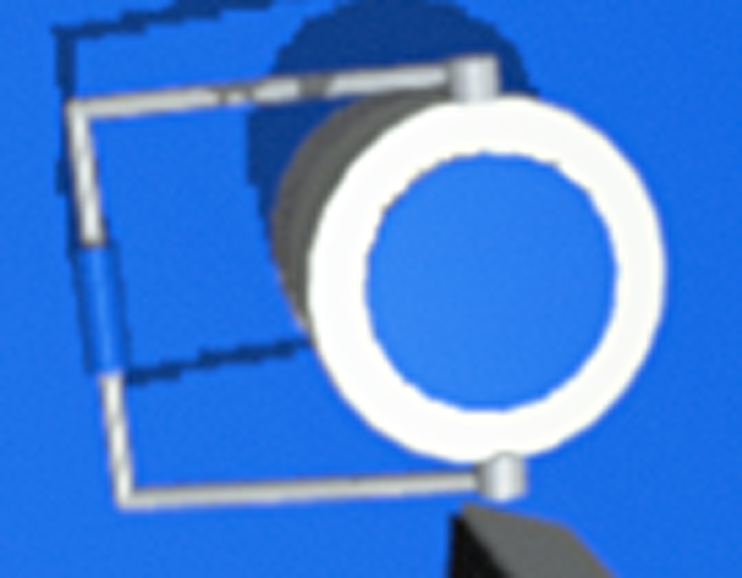

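```bash
cat > fit.py <<'E'
from h import *
from scipy.optimize import least_squares
def model(t):
    x,y,yaw,a=t  # a: elevation of arms
    R=np.array([[np.cos(yaw),-np.sin(yaw),0],[np.sin(yaw),np.cos(yaw),0],[0,0,1]])
    o=np.array([x,y,4.])
    bx,bz=-90*np.cos(a),76+90*np.sin(a)
    L=[(bx,47,bz),(bx,-47,bz),(bx,0,bz),(0,47,76),(0,-47,76),(0,0,82)]
    return [o+R@np.array(q) for q in L]
E
python3 - <<'E'
from fit import *
p,d,c=load('w1')
obs=np.array([(75,108),(122,500),(102,308),(476,77),(501,478),(489,280)])/5.5+[250,120]-.4
f=lambda t:np.concatenate([wproj(c,q)-o for q,o in zip(model(t),obs)])
r=least_squares(f,[517,-165,0.1,-0.1]);print(r.x,np.degrees(r.x[2:]),r.fun.round(2))
for q in model(r.x):print(q.round(1))
# camera offset freedom check with top view
for n in ('top0','side0'):
    p,d,c=load(n);T=c['world_from_camera']
    hsv=cv2.cvtColor(p,cv2.COLOR_RGB2HSV);P=pts(c,d)
    m=((P[...,2]>80)&(P[...,0]>470)&(P[...,0]<565)&(P[...,1]>-220)&(P[...,1]<-110)&(d>0)).astype(np.uint8)
    vv,uu=np.nonzero(m)
    q=np.stack([(uu-c['cx'])/c['fx'],-(vv-c['cy'])/c['fy'],-np.ones(len(uu))],1)@T[:3,:3].T
    w=T[:3,3]+q*((86-T[2,3])/q[:,2])[:,None]
    (cx,cy),rr=cv2.minEnclosingCircle(w[:,:2].astype(np.float32));print(n,w.mean(0),cx,cy,rr)
E
```

```text
[ 5.16989687e+02 -1.67974107e+02  1.11742809e-01 -2.15896198e-01] [  6.40239133 -12.36994096] [ 0.23  0.01  0.   -0.1  -0.37  0.04 -0.69 -0.83 -0.3   0.04  1.14  0.86]
[ 424.4 -131.1   60.7]
[ 434.9 -224.5   60.7]
[ 429.6 -177.8   60.7]
[ 511.7 -121.3   80. ]
[ 522.2 -214.7   80. ]
[ 517. -168.   86.]
top0 [ 516.62333215 -164.10457277   86.        ] 508.255859375 -165.60757446289062 50.24654769897461
side0 [ 519.45866991 -172.88639963   86.        ] 521.1968994140625 -171.2316131591797 50.27656173706055
```

```bash
python3 -m inch '{"grip":[-0.24,-0.24,-0.24,-0.24,-0.24,-0.24],"travel":[[0.5,-0.2,-4],[1.1,-0.5,-9],[1.1,-0.5,-13],[1.1,-0.5,-15],[1.1,-0.5,-15],[1.1,-0.5,-15]],"turn":[[0,0,4],[0,0,7],[0,0,7],[0,0,7],[0,0,7],[0,0,7]]}' 10
python3 - <<'E'
from h import *
p,d,c=shot('wrist','w2')
s=manip.read_state();print(s['clock'],s['eef_pos'],s['eef_rot'],s['wrist_force'],s['finger_gap'])
a=p[100:300,180:450,::-1];cv2.imwrite('pics/w2b.png',cv2.resize(a,None,fx=2.9,fy=2.9,interpolation=cv2.INTER_CUBIC))
E
```

```text
clock: 3.1
eef_pos: [429.8, -178.2, 106.5]
eef_rot: [3.14, 0.001, 1.684]
wrist_force: [-0.2, -0.0, -0.1]
finger_gap: 38.1
3.15 [ 429.87113335 -178.18981267  106.60621538] [3.14007171e+00 1.04761222e-03 1.68413486e+00] [-1.20588589  0.67755588  0.74339191] 36.53738277815117
```

View pics/w2b.png

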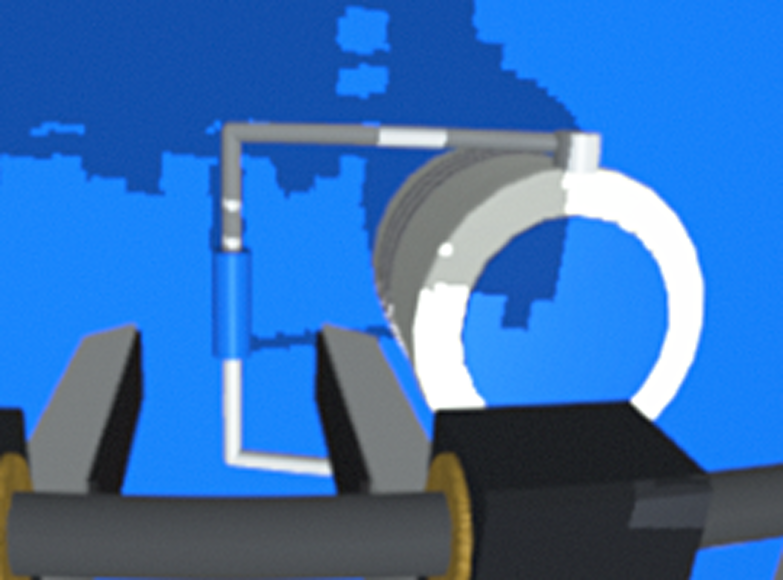

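Run:
```python
from fit import *
p,d,c=load('w2')
p1,d1,c1=load('w1')
o1=np.array([(75,108),(122,500),(102,308),(476,77),(501,478),(489,280)])/5.5+[250,120]-.4
o2=np.array([(233,131),(233,461),(232,303),(583,152)])/2.9+[180,100]-.4
def f2(t):
    m=model(t);return np.concatenate([wproj(c,q)-o for q,o in zip(m,o2)])
def f(t):
    m=model(t);return np.concatenate([wproj(c1,q)-o for q,o in zip(m,o1)]+[f2(t)])
for g in (f2,f):
    r=least_squares(g,[517,-165,0.1,-0.1]);print(r.x[:2],np.degrees(r.x[2:]),r.fun.round(2),model(r.x)[2])
```

```text
[ 517.89916146 -169.15540996] [  5.74961795 -12.24239709] [ 0.82  0.33 -0.85 -0.36  0.3   0.69 -0.35 -0.68] [ 430.38830553 -177.96670035   60.91568038]
[ 517.6213883  -168.61940195] [  6.008145   -12.15618155] [ 0.89  0.03  0.14  0.03  0.02  0.13  0.05 -0.31 -0.11  0.55  1.61  1.38
  0.22  0.12 -0.9  -0.47 -0.01  0.54 -0.82 -1.46] [ 430.12272066 -177.82845865   61.04804928]
```

```bash
python3 -m inch '{"grip":[-0.24,-0.24,-0.24,-0.24,-0.9,-0.9,-0.9,-0.9],"travel":[[0,0,-2.5],[0,0,-5],[0,0,-6.45],[0,0,-6.45],[0,0,-6.45],[0,0,-6.45],[0,0,-6.45],[0,0,-6.45]],"turn":[[0,0,0],[0,0,0],[0,0,0],[0,0,0],[0,0,0],[0,0,0],[0,0,0],[0,0,0]]}' 5
python3 - <<'E'
from h import *
p,d,c=shot('wrist','w3')
s=manip.read_state();print(s['clock'],s['eef_pos'],s['eef_rot'],s['wrist_force'],s['finger_gap'])
a=p[100:300,180:450,::-1];cv2.imwrite('pics/w3b.png',cv2.resize(a,None,fx=2.9,fy=2.9,interpolation=cv2.INTER_CUBIC))
E
```

```text
clock: 4.15
eef_pos: [430.2, -178.3, 42.4]
eef_rot: [3.139, 0.001, 1.684]
wrist_force: [1.7, 1.1, 0.3]
finger_gap: 10.6
4.2 [ 430.15138967 -178.27557023   42.38086704] [3.13931821e+00 1.40980363e-03 1.68405000e+00] [1.68358152 0.80608238 0.43846543] 10.607753979998108
```

View pics/w3b.png

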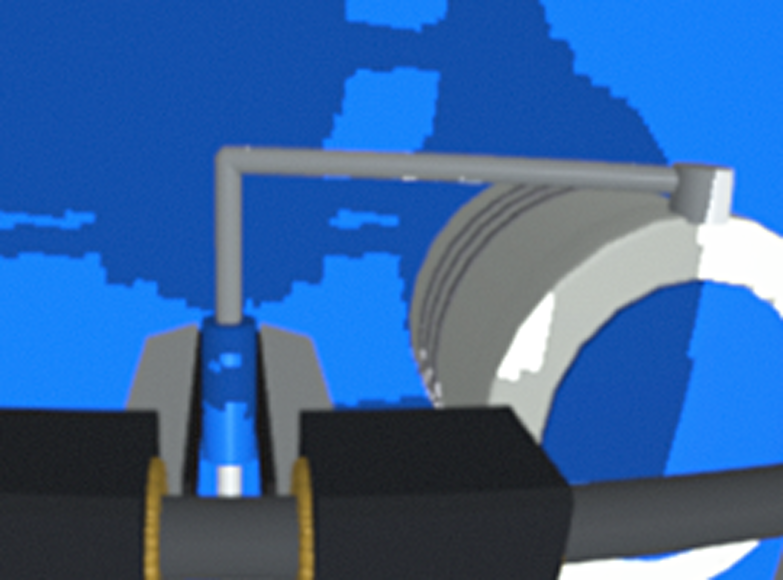

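```bash
python3 -c "
import numpy as np
for a in list(range(-8,92,4)):
  r=np.radians(a);s=8.797-9*np.cos(r);print(a,round(s*.9945,2),round(s*.1045,2),round(1.902+9*np.sin(r),2))"
```

```text
-8 -0.11 -0.01 0.65
-4 -0.18 -0.02 1.27
0 -0.2 -0.02 1.9
4 -0.18 -0.02 2.53
8 -0.11 -0.01 3.15
12 -0.01 -0.0 3.77
16 0.14 0.02 4.38
20 0.34 0.04 4.98
24 0.57 0.06 5.56
28 0.85 0.09 6.13
32 1.16 0.12 6.67
36 1.51 0.16 7.19
40 1.89 0.2 7.69
44 2.31 0.24 8.15
48 2.76 0.29 8.59
52 3.24 0.34 8.99
56 3.74 0.39 9.36
60 4.27 0.45 9.7
64 4.82 0.51 9.99
68 5.4 0.57 10.25
72 5.98 0.63 10.46
76 6.58 0.69 10.63
80 7.19 0.76 10.77
84 7.81 0.82 10.85
88 8.44 0.89 10.9
```

```bash
python3 -m inch '{"grip":[-0.9,-0.9,-0.9,-0.9,-0.9,-0.9,-0.9,-0.9,-0.9,-0.9],"travel":[[-0.12,-0.01,0.65],[-0.19,-0.02,1.27],[-0.2,-0.02,1.9],[-0.18,-0.02,2.53],[-0.11,-0.01,3.15],[0,0,3.77],[0.14,0.02,4.38],[0.34,0.04,4.98],[0.34,0.04,4.98],[0.34,0.04,4.98]],"turn":[[0,0,0],[0,0,0],[0,0,0],[0,0,0],[0,0,0],[0,0,0],[0,0,0],[0,0,0],[0,0,0],[0,0,0]]}'
python3 - <<'E'
from h import *
for i in range(2):
    p,d,c=shot('wrist','w4')
    s=manip.read_state();print(s['clock'],s['eef_pos'],s['eef_rot'],s['wrist_force'],s['moment'],s['finger_gap'])
a=p[100:300,180:450,::-1];cv2.imwrite('pics/w4b.png',cv2.resize(a,None,fx=2.9,fy=2.9,interpolation=cv2.INTER_CUBIC))
p,d,c=shot('side','s4')
cv2.imwrite('pics/s4b.png',cv2.resize(p[180:300,90:330,::-1],None,fx=3,fy=3,interpolation=cv2.INTER_CUBIC))
E
```

```text
clock: 5.45
eef_pos: [433.4, -177.8, 92.0]
eef_rot: [3.14, 0.001, 1.684]
wrist_force: [-1.8, -0.7, 1.0]
finger_gap: 10.9
5.5 [ 433.3416536  -177.83353581   91.97584982] [3.13982983e+00 1.19427155e-03 1.68406342e+00] [-2.70068698 -0.13452024  0.96781053] [-0.09130715  0.45466839  0.01072982] 10.52201201484223
5.55 [ 433.36997292 -177.85362413   91.9806956 ] [3.13977314e+00 1.19149616e-03 1.68405517e+00] [-2.21609742 -0.7951904   1.53927461] [-0.117742    0.42836164 -0.02090245] 10.884996686620276
```

View pics/w4b.png

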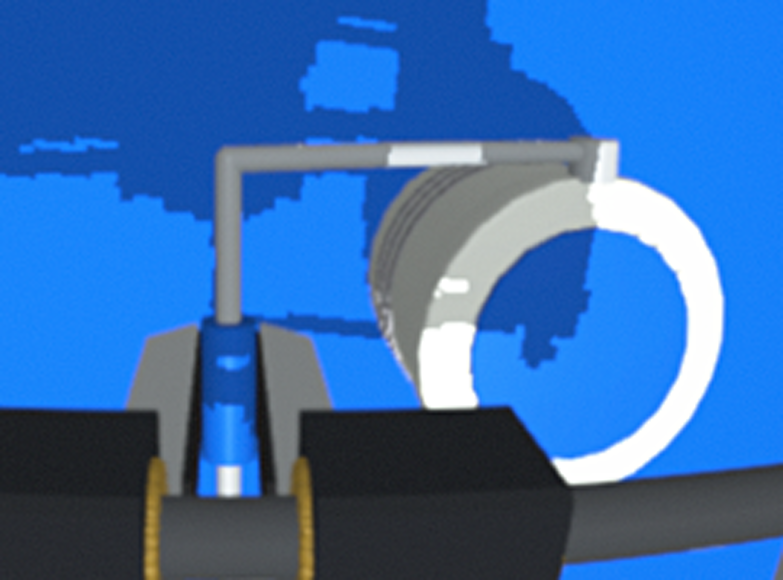

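View pics/s4b.png

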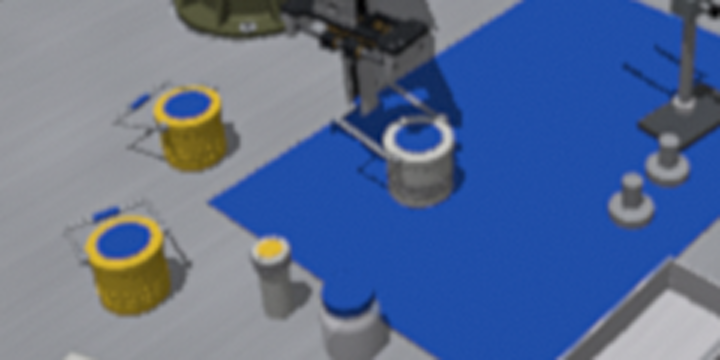

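```bash
python3 -m inch '{"grip":[-0.9,-0.9,-0.9,-0.9,-0.9,-0.9,-0.9,-0.9,-0.9,-0.9],"travel":[[0.18,0.02,0.58],[0.45,0.05,1.15],[0.77,0.08,1.69],[1.12,0.12,2.21],[1.5,0.16,2.71],[1.92,0.2,3.17],[2.37,0.25,3.61],[2.85,0.3,4.01],[3.35,0.35,4.38],[3.35,0.35,4.38]],"turn":[[0,0,0],[0,0,0],[0,0,0],[0,0,0],[0,0,0],[0,0,0],[0,0,0],[0,0,0],[0,0,0],[0,0,0]]}'
python3 - <<'E'
from h import *
for i in range(2):
    p,d,c=shot('wrist','w5')
    s=manip.read_state();print(s['clock'],s['eef_pos'],s['eef_rot'],s['wrist_force'],s['moment'],s['finger_gap'])
a=p[100:300,180:450,::-1];cv2.imwrite('pics/w5b.png',cv2.resize(a,None,fx=2.9,fy=2.9,interpolation=cv2.INTER_CUBIC))
E
```

```text
clock: 6.85
eef_pos: [467.2, -174.3, 136.0]
eef_rot: [3.14, 0.001, 1.684]
wrist_force: [-2.9, -0.5, 3.4]
finger_gap: 10.6
6.9 [ 466.93966473 -174.34621069  135.8793645 ] [3.13982295e+00 1.29502227e-03 1.68419696e+00] [-3.22051981 -1.31677494  3.84924525] [-0.08739344  0.47962078 -0.01009384] 10.98268513774998
6.95 [ 466.77197209 -174.37726034  135.79190072] [3.14002007e+00 1.22446324e-03 1.68409206e+00] [-2.4420528  -0.17023605  3.98189632] [-0.11800051  0.39381697 -0.01110488] 10.814370797713757
```

View pics/w5b.png

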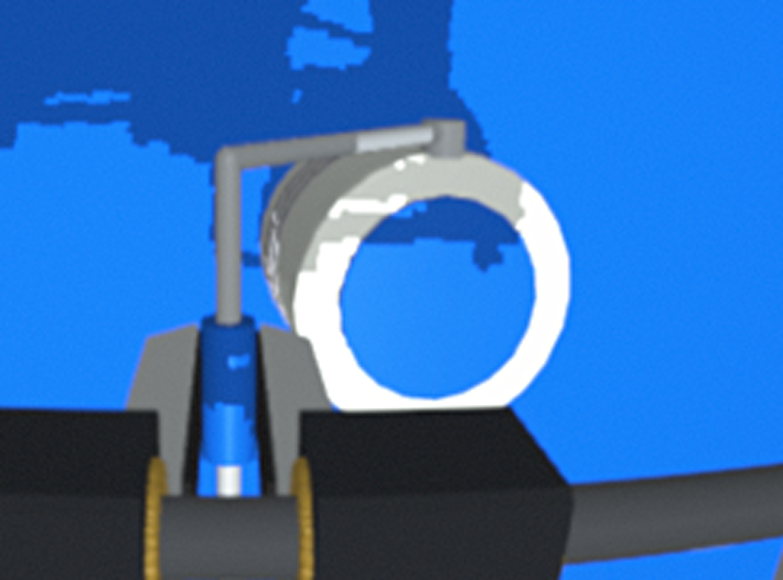

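Run:
```python
from fit import *
s=np.array([466.8,-174.35,135.8])
p,d,c=load('w5')
o=np.array([(228,155),(446,137),(436.5,297)])/2.9+[180,100]-.4
def f(t):
    m=model(t);m=[m[0],m[3],m[5]];return np.concatenate([wproj(c,q)-w for q,w in zip(m,o)])
r=least_squares(f,[518,-168,0.1,0.9]);print(r.x[:2],np.degrees(r.x[2:]),r.fun.round(2),model(r.x)[2])
for z in (85,86,87):print(wplane(c,*o[2],z))
p,d,c=load('w1');o1=np.array((489,280))/5.5+[250,120]-.4;print(wplane(c,*o1,86))
```

```text
[ 525.37522053 -168.18931078] [ 5.38803322 47.89564838] [ 0.04 -0.31 -0.57 -1.15  0.57  1.68] [ 465.29837489 -173.8555852   146.77324278]
[ 524.92447411 -167.08068041   85.        ]
[ 524.63718741 -166.82482602   86.        ]
[ 524.34990071 -166.56897163   87.        ]
[ 515.47892641 -166.91027756   86.        ]
```

Run:
```python
from fit import *
def go(n,o,idx,z0=None):
    p,d,c=load(n);o=np.array(o)/2.9+[180,100]-.4
    def f(t):
        m=model(t[:4]);m=[m[i] for i in idx];return np.concatenate([wproj(c,q)-w for q,w in zip(m,o)])
    r=least_squares(f,[518,-168,0.1,0.3]);print(n,r.x[:2],np.degrees(r.x[2:]),r.fun.round(2),model(r.x)[2])
    for q,i in zip(o,idx): print(i,wplane(c,*q,model(r.x)[i][2]).round(1))
go('w3',[(228,158),(703,192)],[0,3])
go('w4',[(226,156),(601,160),(580,342)],[0,3,5])
go('w5',[(228,155),(446,137),(436.5,297)],[0,3,5])
```

```text
w3 [ 513.84238403 -170.02902909] [ 2.32602991 10.86039022] [ 0.  0.  0. -0.] [ 425.52718215 -173.61632174   96.95748941]
0 [ 423.6 -126.7   97. ]
3 [ 511.9 -123.1   80. ]
w4 [ 518.7538358 -168.5495579] [ 5.83949295 13.95585854] [ 0.31 -0.68 -2.02 -1.95  1.79  3.05] [ 431.86371292 -177.43604872  101.70568651]
0 [ 426.9 -131.1  101.7]
3 [ 515.8 -122.9   80. ]
5 [ 516.8 -166.4   86. ]
w5 [ 525.37522061 -168.1893107 ] [ 5.38803335 47.89564838] [ 0.04 -0.31 -0.57 -1.15  0.57  1.68] [ 465.29837498 -173.85558526  146.77324279]
0 [ 460.9 -127.2  146.8]
3 [ 521.6 -122.3   80. ]
5 [ 524.6 -166.8   86. ]
```

Run:
```python
from fit import *
def d3(n,zx,zy,rad=2):
    p,d,c=load(n);u,v=zx/2.9+180-.4,zy/2.9+100-.4
    ui,vi=int(round(u)),int(round(v));w=d[vi-rad:vi+rad+1,ui-rad:ui+rad+1];w=w[w>0]
    dm=np.percentile(w,20)
    o,r=wray(c,u,v);T=c['world_from_camera'];ax=-T[:3,2];return (o+r*dm/(r@ax)).round(1)
for n,L in dict(w3=[(230,250),(228,200),(450,165)],w4=[(230,250),(226,200),(230,290),(560,250)],w5=[(230,250),(228,200),(230,290),(430,300),(350,140)]).items():
    for q in L: print(n,q,d3(n,*q))
```

```text
w3 (230, 250) [ 426.5 -148.4   60.9]
w3 (228, 200) [ 425.  -138.8   61.1]
w3 (450, 165) [ 463.7 -126.    71.5]
w4 (230, 250) [ 429.7 -148.   110.4]
w4 (226, 200) [ 427.8 -138.4  110.5]
w4 (230, 290) [ 430.6 -156.   110.2]
w4 (560, 250) [ 505.7 -144.4   87.8]
w5 (230, 250) [ 463.2 -144.5  154.2]
w5 (228, 200) [ 461.8 -134.9  154.6]
w5 (230, 290) [ 464.1 -152.3  154.6]
w5 (430, 300) [ 521.6 -166.7   90.7]
w5 (350, 140) [ 487.8 -123.2  124.4]
```

Run:
```python
from fit import *
def cloud(n):
    p,d,c=load(n);h,w=d.shape;v,u=np.mgrid[0:h,0:w]
    x=(u-c['cx'])/c['fx'];y=(v-c['cy'])/c['fy'];r=np.hypot(x,y)+1e-9
    P=np.stack([np.tan(r)*x/r*d,-np.tan(r)*y/r*d,-d],-1);T=c['world_from_camera'];return P@T[:3,:3].T+T[:3,3],d,p
for n in ('w1','w2','w4','w5'):
    P,d,p=cloud(n);x,y,z=P[...,0],P[...,1],P[...,2]
    mat=(abs(x-560)<60)&(abs(y+60)<40)&(d>0)&(abs(z-4)<15)
    print(n,'mat',np.median(z[mat]),mat.sum())
    m=(np.hypot(x-(521 if n=='w5' else 517),y+168)<36)&(z>70)&(z<105)&(d>0)
    q=P[m];A=np.c_[q[:,0]-520,q[:,1]+168,np.ones(len(q))];k=np.linalg.lstsq(A,q[:,2],rcond=None)[0];print(len(q),np.median(q[:,2]),k,np.std(A@k-q[:,2]))
```

```text
w1 mat 4.367231644247852 3968
2505 85.98511996514952 [-2.45906066e-03  1.20312587e-03  8.57782743e+01] 1.1836886678203167
w2 mat 4.357886775304223 7767
5216 86.1082580667803 [ 4.11044496e-03 -1.41724020e-02  8.59618711e+01] 1.0501199909371273
w4 mat 4.382748004675733 8490
6166 86.87290638948343 [-1.87229519e-02 -1.31824019e-02  8.66738610e+01] 1.0333523162583083
w5 mat 4.387806860871706 7434
5340 89.96257509635197 [-9.02970310e-02 -1.40447112e-02  8.96969219e+01] 1.0368514725375089
```

```bash
cat >> h.py <<'E'
def cloud(n):
    p,d,c=load(n);h,w=d.shape;v,u=np.mgrid[0:h,0:w]
    x=(u-c['cx'])/c['fx'];y=(v-c['cy'])/c['fy'];r=np.hypot(x,y)+1e-9
    P=np.stack([np.tan(r)*x/r*d,-np.tan(r)*y/r*d,-d],-1);T=c['world_from_camera'];return P@T[:3,:3].T+T[:3,3],d,p
def lid(n,cx=517,cy=-168):
    P,d,p=cloud(n);x,y,z=P[...,0],P[...,1],P[...,2]
    m=(np.hypot(x-cx,y-cy)<34)&(z>70)&(z<105)&(d>0)
    q=P[m];A=np.c_[q[:,0]-cx,q[:,1]-cy,np.ones(len(q))];k=np.linalg.lstsq(A,q[:,2],rcond=None)[0];print('lid n',len(q),'slopes,z',k.round(3))
def st(n):
    F=[]
    for i in range(2):
        shot('wrist',n);s=manip.read_state();F.append(s['wrist_force'])
    print(s['clock'],s['eef_pos'].round(1),s['eef_rot'].round(3),'F',np.mean(F,0).round(2),'M',s['moment'].round(3),s['finger_gap'].round(1))
    p,d,c=load(n);a=p[100:300,180:450,::-1];cv2.imwrite('pics/'+n+'b.png',cv2.resize(a,None,fx=2.9,fy=2.9,interpolation=cv2.INTER_CUBIC))
E
python3 -m inch '{"grip":[-0.9,-0.9,-0.9,-0.9],"travel":[[-0.02,0,0.03],[-0.05,-0.01,0.07],[-0.08,-0.01,0.11],[-0.08,-0.01,0.11]],"turn":[[0,0,0],[0,0,0],[0,0,0],[0,0,0]]}'
python3 -c "
from h import *
st('w6');lid('w6')"
```

```text
clock: 7.45
eef_pos: [465.9, -174.5, 136.9]
eef_rot: [3.14, 0.001, 1.684]
wrist_force: [-1.9, -0.2, 2.2]
finger_gap: 10.9Traceback (most recent call last):
  File "<string>", line 3, in <module>
    st('w6');lid('w6')
    ~~^^^^^^
  File "h.py", line 36, in st
    print(s['clock'],s['eef_pos'].round(1),s['eef_rot'].round(3),'F',np.mean(F,0).round(2),'M',s['moment'].round(3),s['finger_gap'].round(1))
                                                                                                                    ^^^^^^^^^^^^^^^^^^^^^
AttributeError: 'float' object has no attribute 'round'
```

```bash
sed -i "s/s\['finger_gap'\].round(1)/round(float(s['finger_gap']),1)/" h.py
python3 -c "
from h import *
st('w6');lid('w6')"
```

```text
7.65 [ 466.  -174.5  136.9] [3.140e+00 1.000e-03 1.684e+00] F [-2.35 -0.59  1.89] M [-0.109  0.36   0.032] 10.5
lid n 4885 slopes,z [-4.0000e-02 -7.0000e-03  8.8237e+01]
```

View pics/w6b.png

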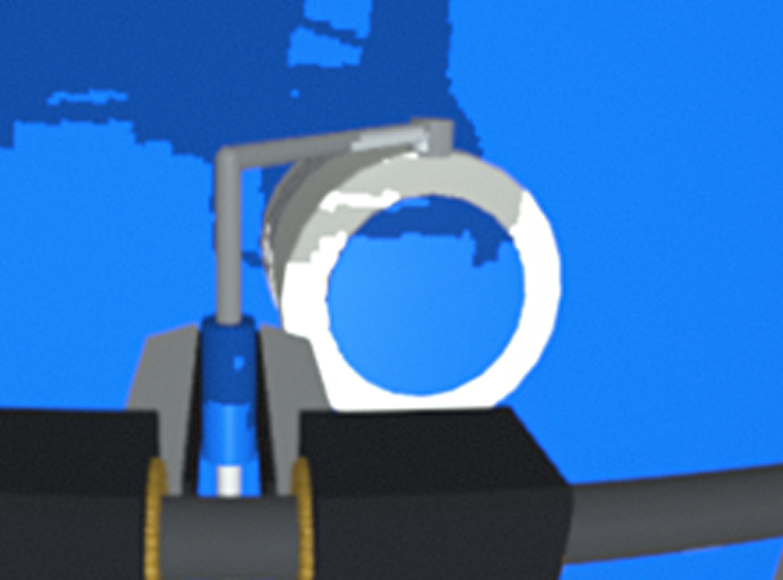

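```bash
python3 -m inch '{"grip":[-0.9,-0.9,-0.9,-0.9],"travel":[[-0.03,0,0.04],[-0.07,-0.01,0.09],[-0.1,-0.01,0.14],[-0.1,-0.01,0.14]],"turn":[[0,0,0],[0,0,0],[0,0,0],[0,0,0]]}'
python3 -c "
from h import *
st('w7');lid('w7')"
```

```text
clock: 8.15
eef_pos: [465.1, -174.5, 138.3]
eef_rot: [3.14, 0.001, 1.684]
wrist_force: [0.6, 0.1, 0.5]
finger_gap: 10.4
8.25 [ 465.  -174.5  138.3] [3.140e+00 1.000e-03 1.684e+00] F [-0.2   0.53 -0.78] M [ 0.043 -0.167  0.097] 10.7
lid n 4836 slopes,z [-3.0000e-03 -4.0000e-03  8.5979e+01]
```

Run:
```python
from fit import *
p,d,c=load('w7')
hsv=cv2.cvtColor(p,cv2.COLOR_RGB2HSV)
P,_,_=cloud('w7');x,y,z=P[...,0],P[...,1],P[...,2]
m=(z>80)&(z<95)&(x>480)&(d>0)
q=P[m]
# boundary fit: +x side of lid, project to z=86
v,u=np.nonzero(m);W=np.array([wplane(c,a,b,86) for a,b in zip(u,v)])
pts_=[]
for yy in np.arange(-200,-134,3):
    r=W[abs(W[:,1]-yy)<1.5]
    if len(r): pts_.append((r[:,0].max(),yy))
pts_=np.array(pts_)
f=lambda t:np.hypot(pts_[:,0]-t[0],pts_[:,1]-t[1])-42
r=least_squares(f,[515,-168],loss='soft_l1');print(r.x,r.fun.round(1))
```

```text
[ 514.32819978 -167.53666404] [ 0.2  0.1  0.4  0.4 -0.1 -0.2 -0.3 -0.3 -0.5  0.1 -0.  -0.3  0.2  0.
 -0.1  0.1  0.5 -0.6 -0.4 -0.   0.6  0.3]
```

View pics/w7b.png

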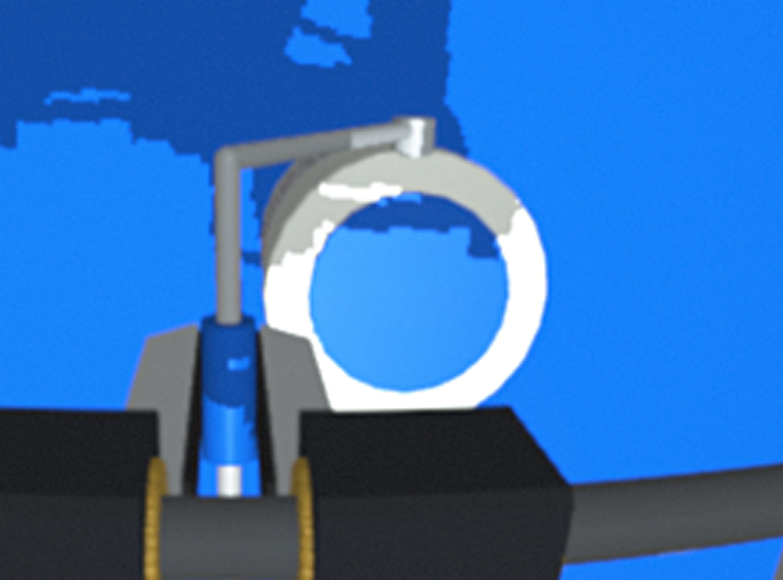

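```bash
python3 -m inch '{"grip":[-0.9,-0.9,-0.9,-0.9,-0.9,-0.9],"travel":[[0.44,0.05,0.26],[1.14,0.12,0.63],[1.5,0.15,0.78],[1.86,0.19,0.93],[1.86,0.19,0.93],[1.86,0.19,0.93]],"turn":[[0,0,0],[0,0,0],[0,0,0],[0,0,0],[0,0,0],[0,0,0]]}'
cat > pos.py <<'E'
from fit import *
import sys
def potpos(n):
    p,d,c=load(n);P,_,_=cloud(n);x,y,z=P[...,0],P[...,1],P[...,2]
    m=(z>80)&(z<95)&(x>480)&(x<600)&(y<-100)&(d>0)
    v,u=np.nonzero(m);W=np.array([wplane(c,a,b,86) for a,b in zip(u,v)]);q=[]
    for yy in np.arange(-195,-134,3):
        r=W[abs(W[:,1]-yy)<1.5]
        if len(r): q.append((r[:,0].max(),yy))
    q=np.array(q)
    r=least_squares(lambda t:np.hypot(q[:,0]-t[0],q[:,1]-t[1])-42,[515,-168],loss='soft_l1');print('pot',r.x.round(1),'res',np.abs(r.fun).max().round(1))
if __name__=='__main__': st(sys.argv[1]);lid(sys.argv[1]);potpos(sys.argv[1])
E
python3 pos.py w8
```

```text
clock: 9.0
eef_pos: [484.3, -172.5, 148.1]
eef_rot: [3.139, 0.001, 1.684]
wrist_force: [-2.1, 0.7, 6.2]
finger_gap: 10.5
9.1 [ 484.2 -172.5  148.1] [3.139e+00 1.000e-03 1.684e+00] F [-1.79  1.18  5.77] M [0.19  0.271 0.03 ] 10.5
lid n 4133 slopes,z [-1.1000e-02 -9.0000e-03  8.6106e+01]
pot [ 514.8 -167.3] res 0.7
```

```bash
python3 -m inch '{"grip":[-0.9,-0.9,-0.9,-0.9,-0.9,-0.9,-0.9],"travel":[[0,0,0.07],[0.35,0.04,0.16],[0.72,0.08,0.26],[1.1,0.12,0.35],[1.48,0.16,0.42],[1.48,0.16,0.42],[1.48,0.16,0.42]],"turn":[[0,0,0],[0,0,0],[0,0,0],[0,0,0],[0,0,0],[0,0,0],[0,0,0]]}'
python3 pos.py w9
```

```text
clock: 9.98
eef_pos: [499.6, -170.9, 152.8]
eef_rot: [3.138, 0.002, 1.684]
wrist_force: [-1.2, 2.2, 4.9]
finger_gap: 10.8
10.075 [ 499.5 -170.9  152.8] [3.138e+00 2.000e-03 1.684e+00] F [-1.14  2.02  6.44] M [ 0.338  0.152 -0.01 ] 10.8
lid n 3415 slopes,z [-1.1000e-02 -7.0000e-03  8.6027e+01]
pot [ 513.9 -167.8] res 0.5
```

View pics/w9b.png

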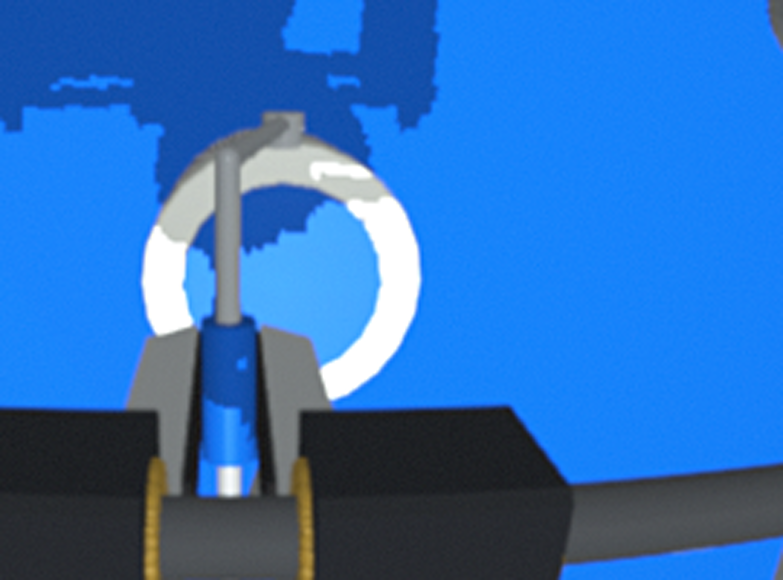

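```bash
python3 -m inch '{"grip":[-0.9,-0.9,-0.9,-0.9,-0.9,-0.9,-0.9],"travel":[[0,0,0.05],[0.37,0.03,0.11],[0.74,0.07,0.15],[1.1,0.11,0.17],[1.46,0.15,0.18],[1.46,0.15,0.18],[1.46,0.15,0.18]],"turn":[[0,0,0],[0,0,0],[0,0,0],[0,0,0],[0,0,0],[0,0,0],[0,0,0]]}'
python3 pos.py w10
python3 -c "
from h import *
for n in('side','top'):
  p,d,c=shot(n,n+'10')
p=load('side10')[0];cv2.imwrite('pics/side10b.png',cv2.resize(p[150:260,160:350,::-1],None,fx=4,fy=4,interpolation=cv2.INTER_CUBIC))
"
```

```text
clock: 10.95
eef_pos: [514.1, -169.3, 154.5]
eef_rot: [3.138, 0.002, 1.684]
wrist_force: [-0.2, 0.2, -2.1]
finger_gap: 10.9
11.05 [ 514.1 -169.4  154.6] [3.138e+00 2.000e-03 1.684e+00] F [-0.16  0.85 -2.97] M [-0.002 -0.101  0.048] 11.1
lid n 3165 slopes,z [-9.0000e-03 -1.2000e-02  8.6138e+01]
pot [ 514.2 -167.4] res 4.9
```

View pics/w10b.png

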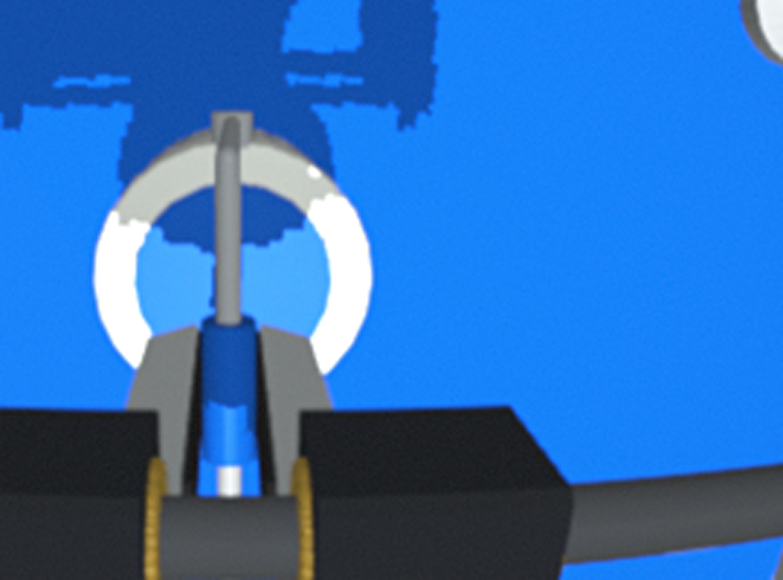

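View pics/side10b.png

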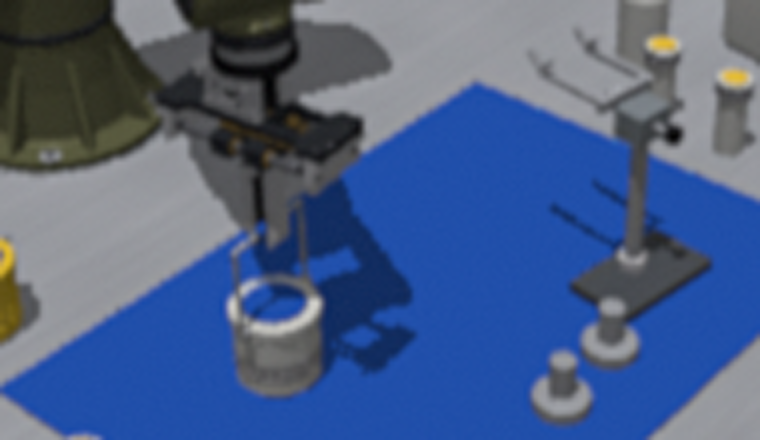

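```bash
python3 -m inch '{"grip":[-0.9,-0.9,-0.9,-0.9,-0.9,-0.9,-0.9],"travel":[[0,0,0],[0,0,0],[0,0,0.2],[0,0,0.5],[0,0,0.9],[0,0,1.2],[0,0,1.2]],"turn":[[0,0,0],[0,0,0],[0,0,0],[0,0,0],[0,0,0],[0,0,0],[0,0,0]]}' 30
python3 - <<'E'
from pos import *
st('w11');P,d,p=cloud('w11');lid('w11',514,-168)
s=load('side0');
# stand arms from top0 depth
for n in ('top0','side0','top10','side10'):
    p,d,c=load(n);P=pts(c,d);q=P[(P[...,0]>560)&(P[...,0]<645)&(P[...,1]>110)&(P[...,1]<230)&(P[...,2]>195)&(P[...,2]<245)&(d>0)]
    for lo,hi in((110,170),(170,230)):
        a=q[(q[:,1]>lo)&(q[:,1]<hi)]
        k=np.polyfit(a[:,0]-600,a[:,1],1)
        t=a[a[:,2]>222]
        print(n,len(a),'y(583)',np.polyval(k,-17).round(1),'slope',k[0].round(3),'minx',np.sort(a[:,0])[:4].round(0),'hi',t[:,[0,2]].round(0).tolist())
E
```

```text
clock: 12.02
eef_pos: [514.1, -169.4, 166.8]
eef_rot: [3.138, 0.002, 1.684]
wrist_force: [-0.4, -0.0, -4.8]
finger_gap: 10.1
12.125 [ 514.1 -169.4  166.5] [3.138e+00 2.000e-03 1.684e+00] F [-0.24 -0.19 -4.6 ] M [-0.058 -0.123 -0.019] 10.1
lid n 3172 slopes,z [-0.0000e+00 -1.6000e-02  9.8178e+01]
top0 101 y(583) 142.3 slope -0.116 minx [567. 567. 567. 569.] hi [[595.0, 234.0], [595.0, 232.0], [596.0, 231.0], [593.0, 231.0], [594.0, 226.0], [593.0, 230.0], [591.0, 224.0], [591.0, 225.0], [591.0, 226.0], [589.0, 225.0], [589.0, 222.0], [586.0, 223.0], [586.0, 224.0], [576.0, 222.0], [576.0, 223.0], [573.0, 225.0], [573.0, 223.0], [572.0, 227.0], [573.0, 224.0], [570.0, 228.0], [569.0, 232.0], [569.0, 230.0], [567.0, 229.0], [567.0, 226.0], [567.0, 230.0]]
top0 96 y(583) 206.6 slope -0.115 minx [573. 573. 573. 575.] hi [[606.0, 227.0], [605.0, 227.0], [602.0, 229.0], [603.0, 226.0], [602.0, 230.0], [600.0, 225.0], [600.0, 227.0], [601.0, 224.0], [598.0, 223.0], [597.0, 228.0], [598.0, 225.0], [582.0, 224.0], [582.0, 223.0], [579.0, 228.0], [579.0, 228.0], [579.0, 225.0], [579.0, 223.0], 
[... 1186 characters left out ...]
25.0], [596.0, 222.0], [596.0, 223.0], [582.0, 223.0], [582.0, 223.0], [582.0, 224.0], [582.0, 223.0], [579.0, 229.0], [579.0, 227.0], [579.0, 227.0], [576.0, 227.0], [576.0, 232.0], [576.0, 228.0], [574.0, 228.0], [574.0, 227.0], [574.0, 226.0]]
side10 49 y(583) 136.1 slope -0.123 minx [568. 568. 568. 568.] hi [[568.0, 231.0], [569.0, 230.0], [568.0, 226.0], [568.0, 225.0], [575.0, 229.0], [576.0, 226.0], [577.0, 224.0], [593.0, 228.0], [589.0, 225.0], [595.0, 229.0]]
side10 50 y(583) 201.7 slope -0.107 minx [569. 575. 575. 576.] hi [[569.0, 226.0], [576.0, 230.0], [575.0, 227.0], [577.0, 226.0], [577.0, 223.0], [584.0, 222.0], [600.0, 230.0], [587.0, 223.0], [595.0, 223.0], [604.0, 229.0]]
```

```bash
python3 -m inch '{"grip":[-0.9,-0.9,-0.9,-0.9,-0.9,-0.9,-0.9,-0.9,-0.9,-0.9],"travel":[[0,0,1],[0,0,2.5],[0,0.2,4.5],[-0.1,0.7,6.5],[-0.2,1.7,8],[-0.3,3.2,8.5],[-0.4,5,8.5],[-0.5,7,8.5],[-0.6,9,8.5],[-0.7,11,8.5]],"turn":[[0,0,0],[0,0,0],[0,0,0],[0,0,0],[0,0,0],[0,0,-1],[0,0,-2],[0,0,-3],[0,0,-4],[0,0,-5]]}'
python3 -m inch '{"grip":[-0.9,-0.9,-0.9,-0.9,-0.9,-0.9,-0.9,-0.9,-0.9,-0.9],"travel":[[-0.1,2.3,0],[-0.2,4.6,0],[-0.3,6.9,0],[-0.4,9.2,0],[-0.5,11.5,0],[-0.6,13.8,0],[-0.7,16.1,0],[-0.7,18.3,0],[-0.7,20.3,0],[-0.7,21.8,0]],"turn":[[0,0,-1],[0,0,-2],[0,0,-3],[0,0,-4],[0,0,-5],[0,0,-6],[0,0,-7],[0,0,-8],[0,0,-8],[0,0,-8]]}'
```

```text
clock: 13.38
eef_pos: [506.9, -58.3, 252.1]
eef_rot: [3.138, 0.002, 1.597]
wrist_force: [0.3, -0.7, -4.5]
finger_gap: 9.7
clock: 14.62
eef_pos: [499.6, 160.8, 252.6]
eef_rot: [3.137, 0.001, 1.458]
wrist_force: [-0.4, -0.4, -4.1]
finger_gap: 9.9
```

```bash
python3 -m inch '{"grip":[-0.9,-0.9,-0.9,-0.9,-0.9],"travel":[[0,0.6,0.1],[0.2,1,0.3],[0.5,1.1,0.3],[0.5,1.1,0.3],[0.5,1.1,0.3]],"turn":[[0,0,0],[0,0,0],[0,0,0],[0,0,0],[0,0,0]]}'
python3 - <<'E'
from h import *
st('w12')
for n in('side','top'): shot(n,n+'12')
p=load('w12')[0];cv2.imwrite('pics/w12c.png',cv2.resize(p[:,:,::-1],None,fx=1.5,fy=1.5))
E
```

```text
clock: 15.25
eef_pos: [504.7, 171.5, 255.5]
eef_rot: [3.138, 0.002, 1.457]
wrist_force: [0.1, 0.4, -4.7]
finger_gap: 10.4
15.35 [504.6 171.6 255.6] [3.137e+00 1.000e-03 1.457e+00] F [ 0.46  0.35 -3.4 ] M [-0.053 -0.098  0.015] 10.0
```

View pics/w12c.png

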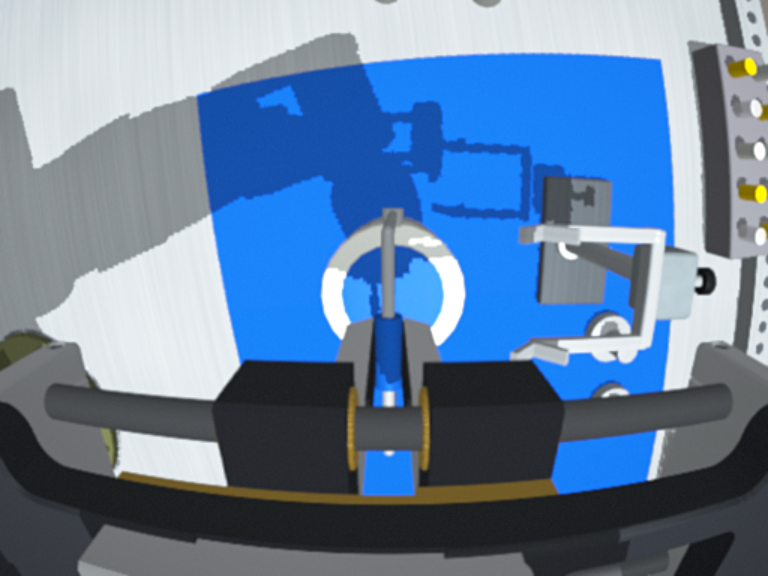

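Run:
```python
from h import *
P,d,p=cloud('w12');q=P[(d>0)]
q=P[(P[...,0]>555)&(P[...,0]<660)&(P[...,1]>110)&(P[...,1]<240)&(P[...,2]>195)&(P[...,2]<250)&(d>0)]
for lo,hi in((110,172),(172,240)):
    a=q[(q[:,1]>lo)&(q[:,1]<hi)]
    f=a[(a[:,0]>600)&(a[:,0]<650)]
    print(len(a),'arm fit y',np.polyfit(f[:,0]-584,f[:,1],1).round(3),'z arm',np.median(f[:,2]).round(1))
    for x0 in range(560,616,3):
        b=a[abs(a[:,0]-x0)<1.5]
        if len(b): print(x0,len(b),'y',b[:,1].min().round(1),b[:,1].max().round(1),'z',np.percentile(b[:,2],[5,50,95]).round(1))
s=q
```

```text
1604 arm fit y [-1.24000e-01  1.41142e+02] z arm 213.5
563 2 y 142.6 143.8 z [228.  228.4 228.7]
566 25 y 141.5 145.9 z [226.9 229.3 230.3]
569 20 y 142.5 145.6 z [224.1 228.1 230.4]
572 22 y 139.2 145.7 z [221.9 225.3 226.8]
575 28 y 138.4 145.1 z [218.3 221.7 224.2]
578 28 y 137.2 144.4 z [215.7 218.6 220.5]
581 46 y 136.3 144.4 z [210.2 217.2 219.1]
584 62 y 135.1 144.0 z [209.6 219.6 222.8]
587 58 y 134.9 143.8 z [211.  222.5 224.7]
590 70 y 135.5 143.6 z [210.5 225.1 228.1]
593 71 y 134.4 143.2 z [211.9 227.9 230.5]
596 42 y 134.2 143.0 z [210.8 227.7 229.8]
599 29 y 137.4 142.6 z [208.9 213.3 214.4]
602 27 y 136.0 141.9 z [208.7 213.3 214.8]
605 34 y 134.3 141.9 z [209.3 213.3 214.7]
608 34 y 133.4 141.4 z [210.  213.5 214.4]
611 33 y 133.0 140.8 z [208.9 213.6 214.4]
614 34 y 132.4 140.3 z [209.4 213.6 214.5]
1205 arm fit y [-1.3400e-01  2.0541e+02] z arm 213.8
572 38 y 202.2 209.3 z [227.5 228.9 230.5]
575 36 y 201.6 209.1 z [227.6 229.  231. ]
578 28 y 201.0 208.8 z [225.1 226.1 227.8]
581 31 y 200.2 208.6 z [220.9 223.1 225.1]
584 27 y 199.9 208.4 z [219.2 220.6 222.1]
587 35 y 199.7 208.0 z [212.9 217.5 219. ]
590 58 y 199.3 207.9 z [214.  218.7 220.5]
593 53 y 199.2 206.8 z [219.6 221.4 223.7]
596 60 y 198.6 206.6 z [213.8 224.6 227.3]
599 62 y 198.6 206.4 z [214.8 227.9 229.9]
602 38 y 198.8 206.2 z [213.8 229.3 230.6]
605 15 y 198.3 206.0 z [213.7 227.8 228.7]
608 6 y 204.7 205.6 z [213.  213.5 215.1]
611 21 y 197.0 205.3 z [213.3 213.9 214.7]
614 37 y 196.9 205.1 z [212.5 213.7 214.8]
```

Run:
```python
from h import *
P,d,p=cloud('w12');x,y,z=P[...,0],P[...,1],P[...,2]
m=(z>255)&(z<290)&(abs(x-505)<14)&(y>188)&(y<235)&(d>0)
q=P[m];
for y0 in range(190,225,4):
    b=q[abs(q[:,1]-y0)<2]
    if len(b):print(y0,len(b),np.median(b[:,0]).round(1),np.percentile(b[:,2],[10,50,90]).round(1))
m=(abs(x-505)<60)&(abs(y-171)<60)&(z>160)&(z<210)&(d>0);q=P[m];A=np.c_[q[:,0]-505,q[:,1]-171,np.ones(len(q))];print(np.linalg.lstsq(A,q[:,2],rcond=None)[0].round(3),len(q))
w=np.array([[wplane(load('w12')[2],u,v,188)] for v,u in zip(*np.nonzero(m))])[:,0];print(w.min(0),w.max(0))
```

```text
190 60 505.9 [272.  273.4 274.6]
194 60 506.3 [272.3 273.3 274.6]
198 63 506.8 [272.4 273.5 274.6]
202 65 507.4 [272.4 273.3 274.6]
206 65 507.8 [272.5 273.4 274.5]
210 63 508.3 [272.6 273.6 274.5]
214 66 508.6 [272.7 273.5 274.5]
218 72 509.4 [268.9 273.6 274.4]
222 24 509.5 [257.1 268.6 273.6]
[ 1.70000e-02 -1.50000e-02  1.86591e+02] 4917
[466.13615608 139.14792137 188.        ] [548.58277107 221.73909941 188.        ]
```

```bash
python3 -m inch '{"grip":[-0.9,-0.9,-0.9,-0.9,-0.9,-0.9,-0.9,-0.9,-0.9],"travel":[[0.5,0,0],[1.6,0,0],[3.1,0,0],[4.8,0,0],[6.3,0,0],[7.4,0,0],[8,0,0],[8.1,0,0],[8.1,0,0]],"turn":[[0,0,0],[0,0,0],[0,0,0],[0,0,0],[0,0,0],[0,0,0],[0,0,0],[0,0,0],[0,0,0]]}'
python3 - <<'E'
from h import *
st('w13')
p=load('w13')[0];cv2.imwrite('pics/w13c.png',cv2.resize(p[:,:,::-1],None,fx=1.5,fy=1.5))
P,d,p=cloud('w13');x,y,z=P[...,0],P[...,1],P[...,2]
m=(z>262)&(z<290)&(abs(x-586)<14)&(y>188)&(y<218)&(d>0);q=P[m];print('wire x at',np.polyfit(q[:,1]-171.6,q[:,0],1),np.median(q[:,2]))
q=P[(x>555)&(x<612)&(y>190)&(y<215)&(z>205)&(z<240)&(d>0)]
for x0 in range(566,612,3):
    b=q[abs(q[:,0]-x0)<1.5]
    if len(b): print(x0,len(b),b[:,1].min().round(1),b[:,1].max().round(1),np.median(b[:,2]).round(1))
E
```

```text
clock: 16.58
eef_pos: [585.4, 171.7, 255.6]
eef_rot: [3.138, 0.001, 1.458]
wrist_force: [-0.4, -0.4, -4.6]
finger_gap: 9.9
16.675 [585.4 171.7 255.8] [3.137e+00 1.000e-03 1.458e+00] F [-0.11 -0.01 -4.63] M [ 0.024 -0.046  0.006] 9.9
wire x at [1.12798341e-01 5.84584741e+02] 273.70903296738
572 30 201.7 208.8 228.7
575 51 201.5 209.0 229.4
578 52 201.0 208.6 226.5
581 47 200.6 208.2 223.5
584 38 200.8 207.9 220.7
593 50 199.5 206.8 221.4
596 56 198.8 206.6 224.6
599 61 198.3 206.3 227.2
602 59 198.5 205.8 229.4
605 38 197.9 205.5 214.2
608 47 196.7 205.2 213.7
611 40 196.7 204.9 213.9
```

View pics/w13c.png

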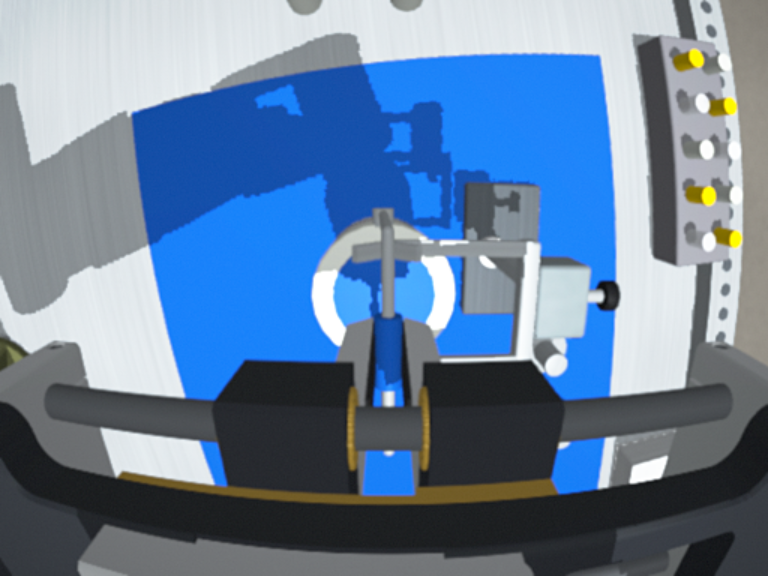

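```bash
python3 -m inch '{"grip":[-0.9,-0.9,-0.9,-0.9,-0.9,-0.9,-0.9,-0.9],"travel":[[0,0,-0.4],[0,0,-1.2],[0,0,-2.2],[0,0,-3.2],[0,0,-4],[0,0,-4.4],[0,0,-4.4],[0,0,-4.4]],"turn":[[0,0,0],[0,0,0],[0,0,0],[0,0,0],[0,0,0],[0,0,0],[0,0,0],[0,0,0]]}'
python3 - <<'E'
from h import *
st('w14')
P,d,p=cloud('w14');x,y,z=P[...,0],P[...,1],P[...,2]
m=(z>222)&(z<250)&(abs(x-586)<14)&(y>210)&(y<219)&(d>0);q=P[m];print('wire',np.median(q,0))
shot('side','side14')
p=load('side14')[0];cv2.imwrite('pics/side14b.png',cv2.resize(p[130:250,250:400,::-1],None,fx=4.5,fy=4.5,interpolation=cv2.INTER_CUBIC))
E
```

```text
clock: 17.68
eef_pos: [585.5, 171.8, 212.2]
eef_rot: [3.137, 0.001, 1.458]
wrist_force: [-0.5, -0.0, -3.8]
finger_gap: 10.0
17.775 [585.5 171.8 212.2] [3.137e+00 1.000e-03 1.458e+00] F [ 0.18  0.08 -4.68] M [-0.114 -0.11  -0.02 ] 9.8
wire [589.534739   214.46019815 230.22993262]
```

View pics/side14b.png

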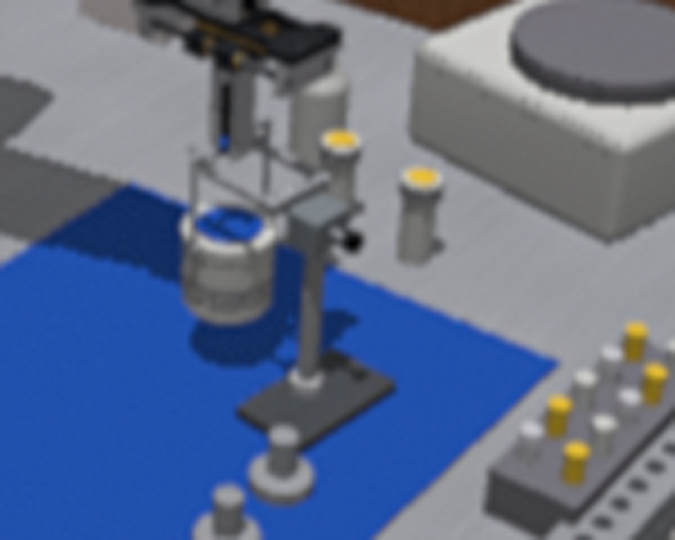

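View pics/w14b.png

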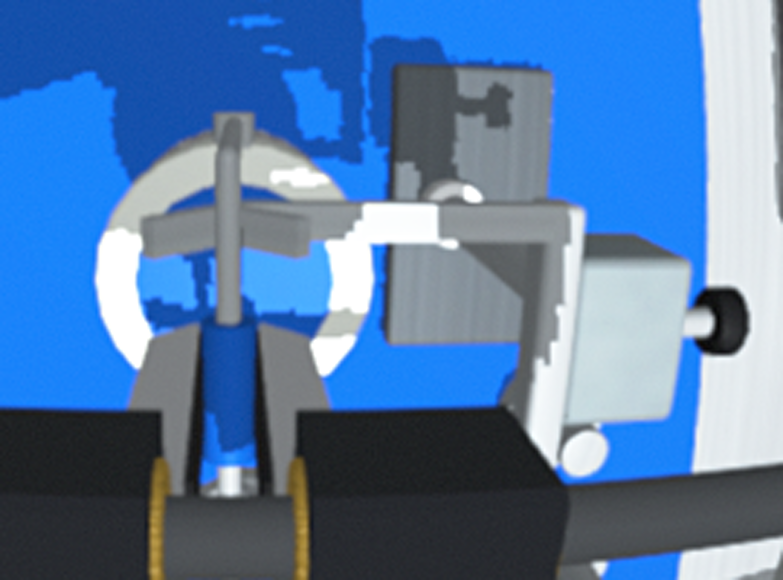

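```bash
python3 -m inch '{"grip":[-0.9,-0.9,-0.9,-0.9,-0.9,-0.9],"travel":[[0,0,-0.15],[0,0,-0.3],[0,0,-0.45],[0,0,-0.55],[0,0,-0.55],[0,0,-0.55]],"turn":[[0,0,0],[0,0,0],[0,0,0],[0,0,0],[0,0,0],[0,0,0]]}'
python3 -c "
from h import *
st('w15')"
python3 -m inch '{"grip":[-0.9,-0.9,-0.9,-0.9],"travel":[[0,0,-0.05],[0,0,-0.1],[0,0,-0.1],[0,0,-0.1]],"turn":[[0,0,0],[0,0,0],[0,0,0],[0,0,0]]}'
python3 -c "
from h import *
st('w15')"
```

```text
clock: 18.58
eef_pos: [585.5, 171.8, 206.6]
eef_rot: [3.137, 0.001, 1.458]
wrist_force: [-0.9, 0.7, -4.1]
finger_gap: 10.0
18.675 [585.5 171.7 206.6] [3.137e+00 1.000e-03 1.458e+00] F [-0.05  0.07 -4.36] M [-0.044 -0.122  0.013] 10.2
clock: 19.18
eef_pos: [585.5, 171.8, 205.7]
eef_rot: [3.137, 0.001, 1.458]
wrist_force: [-0.4, -0.3, -4.8]
finger_gap: 10.0
19.275 [585.5 171.8 205.6] [3.137e+00 1.000e-03 1.458e+00] F [-0.16 -0.83 -4.41] M [-0.052 -0.131  0.006] 10.2
```

```bash
for i in 1 2; do python3 -m inch '{"grip":[-0.9,-0.9,-0.9,-0.9],"travel":[[0,0,-0.05],[0,0,-0.1],[0,0,-0.1],[0,0,-0.1]],"turn":[[0,0,0],[0,0,0],[0,0,0],[0,0,0]]}'
python3 -c "
from h import *
st('w16')"; done
```

```text
clock: 19.77
eef_pos: [585.5, 171.8, 204.7]
eef_rot: [3.137, 0.001, 1.458]
wrist_force: [-0.7, 0.1, -4.1]
finger_gap: 9.8
19.875 [585.5 171.8 204.7] [3.137e+00 1.000e-03 1.458e+00] F [-0.46 -0.4  -3.89] M [-0.077 -0.018  0.001] 10.1
clock: 20.38
eef_pos: [585.5, 171.7, 203.8]
eef_rot: [3.137, 0.001, 1.458]
wrist_force: [-0.2, 0.8, -2.7]
finger_gap: 10.3
20.475 [585.5 171.8 203.8] [3.137e+00 1.000e-03 1.458e+00] F [-0.41  0.1  -2.21] M [-0.079  0.018 -0.065] 10.1
```

```bash
python3 -m inch '{"grip":[-0.9,-0.9,-0.9,-0.9],"travel":[[0,0,-0.04],[0,0,-0.08],[0,0,-0.08],[0,0,-0.08]],"turn":[[0,0,0],[0,0,0],[0,0,0],[0,0,0]]}'
python3 -c "
from h import *
st('w17');s=[]
for i in range(3): manip.camera('wrist');s.append(manip.read_state()['wrist_force'])
print(np.mean(s,0))"
```

```text
clock: 20.98
eef_pos: [585.5, 171.8, 203.0]
eef_rot: [3.137, 0.001, 1.458]
wrist_force: [-0.5, -0.3, -1.6]
finger_gap: 10.0
21.075 [585.5 171.8 203. ] [3.137e+00 1.000e-03 1.458e+00] F [-1.08 -0.24 -1.72] M [-0.106  0.16  -0.025] 9.9
[-1.00241547 -0.83464152 -0.75751698]
```

View pics/w17b.png

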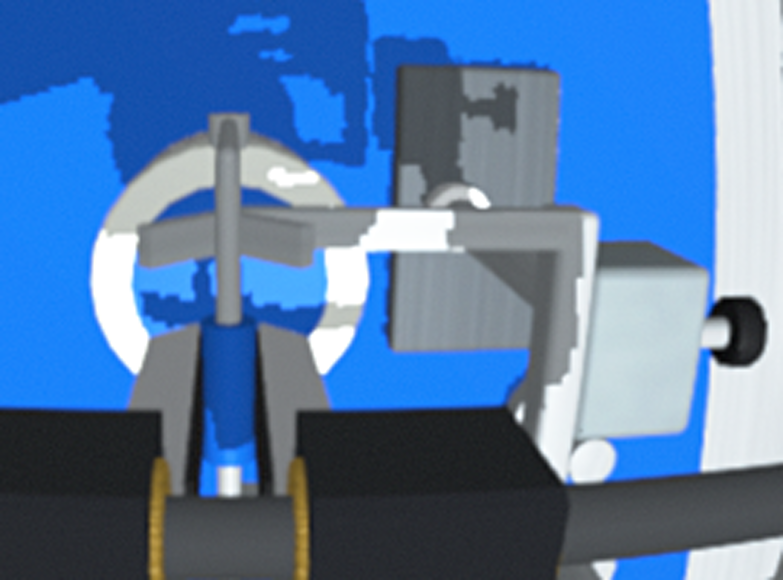

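```bash
python3 -m inch '{"grip":[-0.9,-0.9,-0.9,-0.9],"travel":[[-0.02,0,-0.04],[-0.03,0,-0.07],[-0.03,0,-0.07],[-0.03,0,-0.07]],"turn":[[0,0,0],[0,0,0],[0,0,0],[0,0,0]]}'
python3 -c "
from h import *
st('w18');s=[]
for i in range(3): manip.camera('wrist');s.append(manip.read_state()['wrist_force'])
print(np.mean(s,0))"
```

```text
clock: 21.72
eef_pos: [585.2, 171.8, 202.3]
eef_rot: [3.137, 0.001, 1.458]
wrist_force: [-1.5, -0.2, -0.3]
finger_gap: 10.2
21.825 [585.2 171.8 202.3] [3.137e+00 1.000e-03 1.458e+00] F [-0.75  0.84 -0.84] M [-0.04   0.105 -0.008] 10.2
[-0.77908964  0.22554716 -0.80894527]
```

```bash
python3 -m inch '{"grip":[-0.9,-0.9,-0.72,-0.68,-0.64,-0.6,-0.55,-0.5,-0.5],"travel":[[-0.02,0,-0.03],[-0.03,0,-0.05],[-0.03,0,-0.05],[-0.03,0,-0.05],[-0.03,0,-0.05],[-0.03,0,-0.05],[-0.03,0,-0.05],[-0.03,0,-0.05],[-0.03,0,-0.05]],"turn":[[0,0,0],[0,0,0],[0,0,0],[0,0,0],[0,0,0],[0,0,0],[0,0,0],[0,0,0],[0,0,0]]}'
python3 -c "
from h import *
st('w19')
shot('side','side19');p=load('side19')[0];cv2.imwrite('pics/side19b.png',cv2.resize(p[130:250,250:400,::-1],None,fx=4.5,fy=4.5,interpolation=cv2.INTER_CUBIC))"
```

```text
clock: 23.1
eef_pos: [584.9, 171.8, 201.8]
eef_rot: [3.137, 0.001, 1.458]
wrist_force: [0.4, 0.0, -0.2]
finger_gap: 23.6
23.2 [584.9 171.8 201.8] [3.137e+00 1.000e-03 1.458e+00] F [ 0.21 -0.14  0.1 ] M [-0.067 -0.022 -0.055] 23.2
```

View pics/w19b.png

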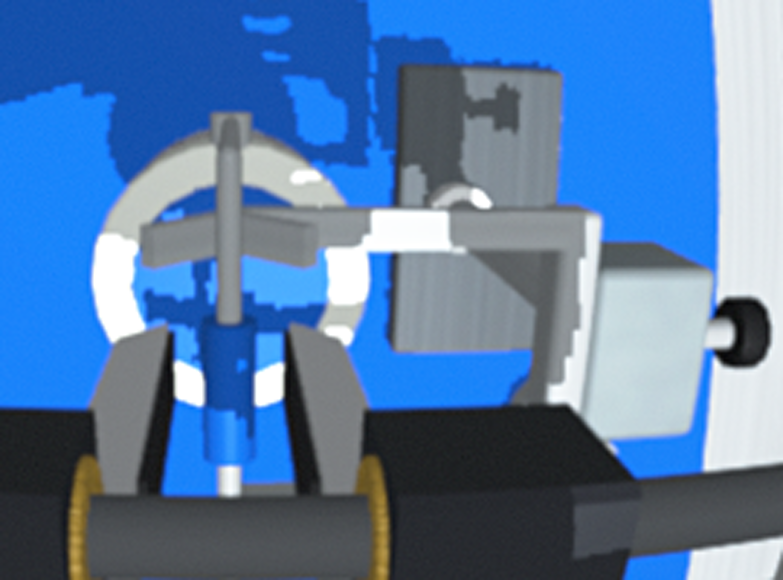

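View pics/side19b.png

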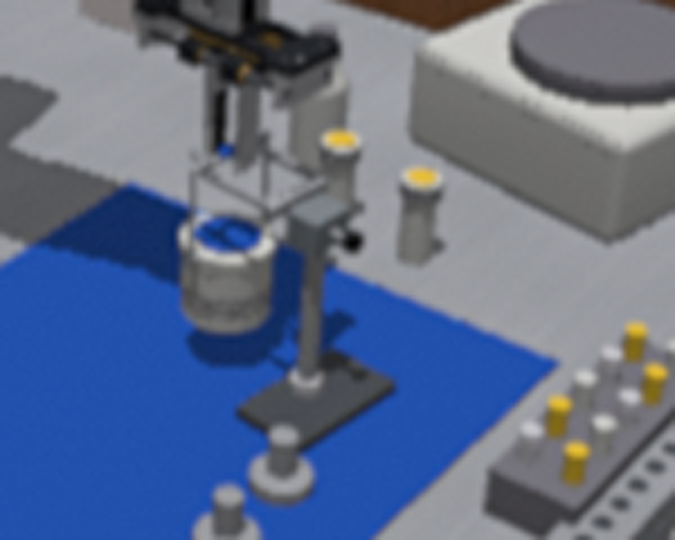

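Released, hanging in both Vs and clear of the fingers. Retract straight up, then back.

```bash
python3 -m inch '{"grip":[-0.45,-0.4,-0.4,-0.4,-0.4,-0.4,-0.4,-0.4,-0.4,-0.4],"travel":[[0,0,0.2],[0,0,0.7],[0,0,1.5],[0,0,2.5],[0,0,3.7],[0,0,5],[-0.5,0,6.5],[-1.5,0,8],[-3,0,9],[-5,0,9]],"turn":[[0,0,0],[0,0,0],[0,0,0],[0,0,0],[0,0,0],[0,0,0],[0,0,0],[0,0,0],[0,0,0],[0,0,0]]}'
python3 -m inch '{"grip":[-0.4,-0.4,-0.4,-0.4,-0.4],"travel":[[-2,0,0],[-4,0,0],[-6,0,0],[-6,0,0],[-6,0,0]],"turn":[[0,0,0],[0,0,0],[0,0,0],[0,0,0],[0,0,0]]}'
cat > chk.py <<'E'
from h import *
import sys
n=sys.argv[1]
st('w'+n)
for k in('side','top'): shot(k,k+n)
p=load('side'+n)[0];cv2.imwrite('pics/side%sb.png'%n,cv2.resize(p[130:250,250:400,::-1],None,fx=4.5,fy=4.5,interpolation=cv2.INTER_CUBIC))
P,d,p=cloud('w'+n);x,y,z=P[...,0],P[...,1],P[...,2]
m=(abs(x-585)<36)&(abs(y-171)<36)&(z>120)&(z<150)&(d>0);q=P[m];A=np.c_[q[:,0]-585,q[:,1]-171,np.ones(len(q))];print('lid slopes',np.linalg.lstsq(A,q[:,2],rcond=None)[0].round(3),len(q))
m=(abs(x-585)<14)&(abs(y-171)<45)&(z>214)&(z<235)&(d>0)
q=P[m]
cv2.imwrite('pics/w%sc.png'%n,cv2.resize(p[:,:,::-1],None,fx=1.5,fy=1.5))
E
python3 chk.py 20
```

```text
clock: 24.5
eef_pos: [534.2, 171.8, 293.2]
eef_rot: [3.135, 0.001, 1.458]
wrist_force: [1.1, 0.2, 0.4]
finger_gap: 28.2
clock: 25.12
eef_pos: [474.5, 171.8, 293.6]
eef_rot: [3.134, 0.0, 1.458]
wrist_force: [0.2, 0.1, 0.0]
finger_gap: 28.0
25.225 [474.6 171.8 293.1] [3.135e+00 1.000e-03 1.458e+00] F [0.56 0.13 0.  ] M [-0.022 -0.056 -0.031] 28.1
lid slopes [ 1.60000e-02 -5.00000e-03  1.32722e+02] 2811
```

View pics/w20c.png

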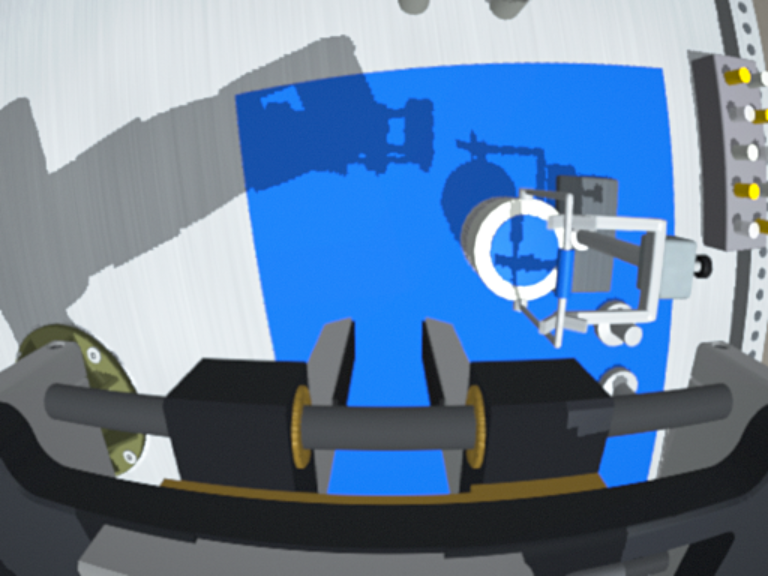

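View pics/side20b.png

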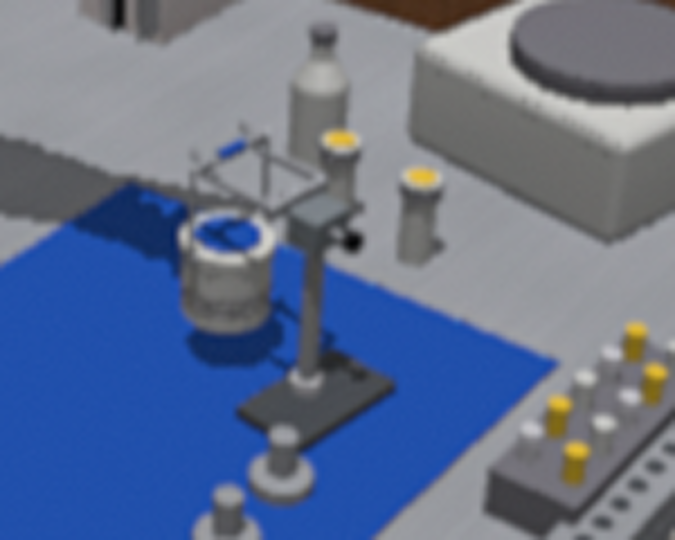

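```bash
python3 -m inch '{"grip":[-0.4,-0.4,-0.4,-0.4,-0.4],"travel":[[0,0,0],[0,0,0],[0,0,0],[0,0,0],[0,0,0]],"turn":[[0,0,0],[0,0,0],[0,0,0],[0,0,0],[0,0,0]]}' >/dev/null
python3 chk.py 21
python3 - <<'E'
from h import *
P,d,p=cloud('w21');x,y,z=P[...,0],P[...,1],P[...,2]
for y0 in (130,150,155,160,185,190,215):
    m=(abs(x-(584.6+.113*(y0-171.6)))<6)&(abs(y-y0)<2)&(z>212)&(z<232)&(d>0);q=P[m]
    if len(q): print(y0,len(q),np.median(q,0).round(1))
for k in('top','side'):
    a=load(k+'20')[0].astype(int);b=load(k+'21')[0].astype(int);print(k,'diff',(abs(a-b).max(-1)>40).sum())
E
```

```text
26.05 [474.5 171.8 293. ] [3.135e+00 1.000e-03 1.457e+00] F [ 0.22  0.19 -0.15] M [-0.038 -0.085  0.035] 28.3
lid slopes [ 1.70000e-02 -4.00000e-03  1.32732e+02] 2810
130 20 [578.8 129.7 219.3]
150 21 [580.8 149.8 219.4]
155 18 [581.4 154.7 219. ]
160 46 [581.4 160.2 221.8]
185 56 [584.  185.5 222. ]
190 21 [584.7 190.5 219. ]
215 26 [588.3 215.1 219.1]
top diff 1
side diff 0
```

Wire level (219.3 to 219.1 mm end to end), lid level to 1°, and nothing changes between successive frames. Handing in.

```bash
python3 -c "
from h import *
a=load('top0');b=load('top21')
print(manip.sign_off(), manip.read_state()['clock'])"
```

```text
the job is handed in; nothing more can be done
the job is handed in; nothing more can be done
```

The pot now hangs by its bail in both V hooks of the stand, with the grip between the arms and the robot clear. I handed the job in at about 26 s of the 70 s allowed.

- **What I did:** I gripped the roller lightly and swung the bail upright with the pot on the mat. I then lifted the pot (about 4.6 N), carried it to the stand and lowered it in steps of 1 mm or less. I felt first contact about 21 mm above the lowest seat. I let the weight down over about 3 mm until almost no weight was left on the gripper, then opened gently and withdrew.
- **Last checks:** The wire lies level in both Vs (219.3 to 219.1 mm from end to end) and the lid is level to about 1°. The wrist force was about zero, and pictures taken 0.8 s apart show no movement.

**What went wrong:** At about 56° of the bail's arc I was pushing on the bail too hard. The pot tilted about 5° on its front edge, and a force of about 5 N showed. I backed off 4 mm, it settled flat again about 3 mm from where it started, and I went on with force checks. It did not tip over or leave the mat.

**Not checked:** I did not run a separate comparison of the bystanders before and after. None of the moves went near them.

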